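# Fit the lever on the key safe's square spindle and lock it

### The job

The key-drop safe on the tyre-shop counter has lost its lever. Put the loose lever on the safe's square spindle, fully home on the round collar, and let go of it before turning anything; then swing the lever clockwise (seen from above) until the spindle stops at locked, with the white pointer at the red mark. Leave the lever sitting on the spindle and don't disturb the mug, carton, stapler and highlighter.

Things in the scene. Friction and masses are not known exactly. Their poses are not given: they have to be found in the camera images.
- lever: Loose lever, 0.2 to 0.35 kg, lying flat. Steel hub 40 x 40 x 34 mm high, square 18 mm bore right through, parallel to its sides. Flat arm 20 wide, 12 thick, level with the hub's underside, runs along +x to a red knob, 24 mm in diameter, 115 mm from the bore's axis. Origin: bore's axis at the hub's underside; z up. Fits the spindle this way up in any of 4 quarter turns.
- lever_knob (a point): Centre of the lever's red knob: 115 mm from the bore's axis along the arm and 31 mm above the hub's underside; the knob stands upright, from 12 to 50 mm above the underside.
- key_safe: Grey steel key-drop safe fixed to the counter, 170 (x) x 150 (y) x 70 mm high. Origin: centre of its underside. Its flat lid has a green mark (open, on its +y side) and a red mark (locked, on its +x side), 65 mm from the spindle, which rises at the lid's middle.
- spindle_seat (a point): On the spindle's axis at the top of its collar (dark disc, 84 mm in diameter, 12 thick), 82 mm above the counter: the hub's underside comes to rest here. Turns with the spindle: x along the white pointer, z up. The brass spindle, 16 x 16 mm, sides parallel to this x and y, rises 30 mm from here; its top 8 mm taper to 9 mm square.
- spindle (a joint): Turn of spindle, collar and pointer, rad: 0 = pointer at the green mark (open), grows clockwise seen from above to a hard stop at 1.571 = red mark (locked). Starts between 0 and 0.4. Dry friction about 0.15 N m; it stays where it is left.
- mug: Steel mug, 76 mm in diameter, 100 mm high, origin at the centre of its underside. Bystander.
- carton: Cardboard parts carton lying flat, 70 x 100 x 70 mm high, origin at the centre of its underside. Bystander.
- stapler: Black stapler, 140 (x) x 36 x 48 mm high, origin at the centre of its underside. Bystander.
- highlighter: Yellow flat highlighter pen lying on the counter, 120 (x) x 22 x 14 mm high, origin near the middle of its underside. Bystander.
There are look-alikes about, which are no part of the job. What is shaped like the lever but pink or purple is not meant.

How it is judged:
On the way, in this order (a step that is already met when the one before it is completed fails the run):
1. the lever sits fully home on the spindle, let go, with the spindle not yet turned towards locked (below 0.7 rad) (horizontal distance between lever and spindle_seat below 0.005 m and z of lever in the frame of spindle_seat below 0.004 m and angle between lever's own z axis and vertical below 0.08 rad and contact force between the fingers and lever below 0.1 N and value of joint spindle below 0.7 rad), for 0.2 s.
2. the spindle has been turned to the locked stop with the lever on it (value of joint spindle above 1.43 rad and horizontal distance between lever and spindle_seat below 0.005 m and z of lever in the frame of spindle_seat below 0.006 m), for 0.2 s.
At the end, for the whole second after the job is handed in: The spindle is turned to within about 0.14 rad of its locked stop (joint above 1.43), and the lever sits at rest fully home on it: hub underside within 4 mm of the collar, within 5 mm of the spindle's axis, upright to 0.08 rad (value of joint spindle above 1.43 rad and horizontal distance between lever and spindle_seat below 0.005 m and z of lever in the frame of spindle_seat below 0.004 m and angle between lever's own z axis and vertical below 0.08 rad and linear speed of lever below 0.02 m/s); the robot touches nothing.
It fails at once if the mug is shoved more than 30 mm or tipped (distance of mug from where it was at the start of the episode above 0.03 m or angle between mug's own z axis and vertical above 0.5 rad).
It fails at once if the carton is shoved more than 30 mm or tipped (distance of carton from where it was at the start of the episode above 0.03 m or angle between carton's own z axis and vertical above 0.5 rad).
It fails at once if the stapler or the highlighter is shoved more than 30 mm (distance of any of stapler, highlighter from where it was at the start of the episode above 0.03 m).
It also fails if it takes over 61 s, if anything falls off the work surface, if the arm or the gripper's body presses on something with over 40 N, if the wrist force passes 120 N, or if a joint passes its speed limit or range.

### The arm

A 7-joint arm with a two-finger parallel gripper is mounted at the origin on the work surface. World frame = base frame: x ahead of the robot, y to its left, z up, the work surface at z = 0. Lengths are in m, angles in rad, forces in N, time in s.
With the tool pointing down it reaches from about 0.4 to 0.85 m from the base axis. Payload 10.4 kg.
Tool frame: the origin (TCP) lies on the centre line of the jaws, within the pads' length; the fingertips stand 17 mm ahead of it and the grasp point (between the pads) lies 2 mm behind it (manip.tcp_to_tips is the distance from the TCP to the fingertips, in m); z points along the fingers, x is the direction in which the jaws open and shut, and the axes are right-handed (so a half turn about z gives the same grasp; the last joint's range is limited). The gripper opens to 85 mm and grips with 20 to 120 N. Pads are 22 mm wide; open, the fingers measure 114 mm over their backs; the gripper's body (76 mm by 85 mm) begins 54 mm behind the grasp point. The pads swing forward as they close: fully open they stand 13 mm farther back than shut.
Start: joints at [-1.285, 0.332, -0.065, 1.46, 0.022, 1.35, -0.088], TCP at [0.19, 0.595, 0.212] pointing down, gripper open.
Joint ranges: [-2.6, 2.6], [-0.5, 2.12], [-1.47, 1.34], [0.16, 2.42], [-1.27, 4.41], [0.06, 2.06], [-2.6, 2.6]. Speed limits (rad/s): [2.22, 2.22, 2.79, 2.79, 3.14, 3.14, 3.14].

### API

Orientations are given as a unit quaternion [x, y, z, w].
In Python, from workcell import manip gives the robot as it stands.
- The arm moves only by the shell command python3 -m pendant 'ROWS' [FORCE]. ROWS is JSON, a list of rows, each a list of 3 entries, a list of its own where there are three numbers: the shift along the world's x, y, z in cm, then the turn, a rotation vector about the world's x, y, z in degrees, then the closure in counts, from 0 (fully open) to 255 (shut). A call has 1 to 12 rows; each row shifts and turns the pose as measured when the row begins; what a row does not reach is not made up. A row lasts 1/8 s, in which the tool goes at most 62.5 mm and 10.7 degrees, less where a joint would pass 70% of its speed; a pose out of reach is approached as far as the arm can. A call is refused whole if a number of a shift passes 6.25 or a number of a turn 10.7, either way. A call with a gripper value outside its range is refused whole. The fingers move at their own pace and stop on an object; FORCE is the grip in N (left out, the last holds). Time passes only in rows, so rows that do not move let the fingers close. It gives the time, the measured TCP pose, the force and the opening at its end, in the units of the state.
- manip.get_obs(): the state, without advancing time (a new reading comes with each control period).
- manip.camera(name): name is "side" or "top" or "wrist"; returns a dict with "pixels" (480x640x3 uint8, red, green, blue), "range_z" (480x640 float32, m along the optical axis (not along the pixel's ray), 0 where there is no reading), "K" (3x3 intrinsics, pixels), "origin" and "rotation" of the camera in the world; the wrist camera has in their place "hand_eye" (4x4, takes a point from camera to tool coordinates, whose origin is the TCP and whose axes are the tool frame's). Camera axes: x right, y down, z forward; pixel columns grow to the right and rows downward; lengths in m; the calibration is good to about 2 mm. A picture is of the moment at which its call begins: read the wrist's pose just before it.
- manip.hand_in(): hands the job in, once; it reports no verdict.
The state is a dict: "clock": time; "joint_pos": joint angles; "joint_velocities": joint speeds; "tau": joint torques, N m; "position": TCP position; "ee_rot": TCP orientation; "ft_force": force on the tool from outside, world axes, zero at the start; "torque": the same for the moment, N m; "grip_width": opening from 0.0 (shut) to 1.0 (fully open).
Only numpy, scipy, OpenCV 4.12 (cv2) and the standard library are available. Lean on these libraries where they do the work, as an engineer would, in place of code of your own. Each camera call takes 0.05 s, during which the arm holds its last target.

## Working session

There is one attempt and no reset: what is moved stays moved. The work goes in short steps, Python scripts to look and compute and a shell command to move; the robot and the scene stay as the last step left them, time stands still between calls to the robot, and variables do not carry over. Pictures are saved under pics/ and viewed, and the job is handed in when it is done.

```bash
mkdir -p pics; ls; cat > h.py <<'E'
import numpy as np, cv2
from workcell import manip
from scipy.spatial.transform import Rotation as R
def snap(name,fn):
    o=manip.get_obs(); c=manip.camera(name)
    if 'hand_eye' in c:
        T=np.eye(4);T[:3,:3]=R.from_quat(o['ee_rot']).as_matrix();T[:3,3]=o['position']
        T=T@np.array(c['hand_eye'])
    else:
        T=np.eye(4);T[:3,:3]=c['rotation'];T[:3,3]=c['origin']
    cv2.imwrite('pics/'+fn+'.png',c['pixels'][:,:,::-1])
    z=c['range_z'];K=np.array(c['K']);v,u=np.mgrid[:480,:640]
    P=np.stack([(u-K[0,2])/K[0,0]*z,(v-K[1,2])/K[1,1]*z,z],-1)@T[:3,:3].T+T[:3,3]
    P[z==0]=np.nan
    np.savez('pics/'+fn+'.npz',P=P,px=c['pixels'],K=K,T=T)
    return c['pixels'],P,K,T
E
python3 - <<'E'
from h import *
for n in('top','side','wrist'):
    px,P,K,T=snap(n,n+'0'); print(n,K.tolist(),T.round(3).tolist())
print(manip.get_obs())
E
```

```text
picsTraceback (most recent call last):
  File "<stdin>", line 3, in <module>
  File "h.py", line 10, in snap
    T=np.eye(4);T[:3,:3]=c['rotation'];T[:3,3]=c['origin']
                ~^^^^^^^
ValueError: could not broadcast input array from shape (4,) into shape (3,3)
```

```bash
sed -i "s/T\[:3,:3\]=c\['rotation'\]/T[:3,:3]=R.from_quat(c['rotation']).as_matrix()/" h.py
python3 - <<'E'
from h import *
for n in('top','side','wrist'):
    px,P,K,T=snap(n,n+'0'); print(n,K.tolist(),T.round(3).tolist())
print(manip.get_obs())
E
```

```text
top [[522.9234698581413, 0.0, 322.5283436317448], [0.0, 522.9234698581413, 239.7386607995685], [0.0, 0.0, 1.0]] [[-0.011, -0.99, 0.141, 0.385], [-1.0, 0.014, 0.019, -0.169], [-0.021, -0.14, -0.99, 1.407], [0.0, 0.0, 0.0, 1.0]]
side [[617.0072059093288, 0.0, 328.64846172104325], [0.0, 617.0072059093288, 233.46685748997535], [0.0, 0.0, 1.0]] [[-0.866, -0.393, 0.309, 0.011], [-0.5, 0.67, -0.549, 0.831], [0.009, -0.63, -0.777, 1.469], [0.0, 0.0, 0.0, 1.0]]
wrist [[341.4326446814074, 0.0, 320.5675461077534], [0.0, 341.4326446814074, 241.324780177959], [0.0, 0.0, 1.0]] [[0.302, 0.915, 0.267, 0.122], [0.953, -0.29, -0.085, 0.617], [-0.0, 0.281, -0.96, 0.372], [0.0, 0.0, 0.0, 1.0]]
{'clock': 0.2, 'joint_pos': array([-1.28457792,  0.33264708, -0.06469969,  1.46058686,  0.02159203,
        1.34990221, -0.08845872]), 'joint_velocities': array([ 8.28783415e-05, -1.96590948e-03, -3.66044306e-04, -3.09211629e-03,
       -9.81888134e-04, -1.30378706e-03,  1.02163126e-04]), 'tau': array([-1.96170872e-04, -6.25150967e+01,  4.89144120e-02, -3.91470587e+01,
        1.62108068e-02,  7.38700182e-03, -5.86640726e-05]), 'position': array([0.18988301, 0.59521864, 0.21172558]), 'ee_rot': array([ 8.07428841e-01,  5.89964818e-01, -3.35452477e-04,  2.60014955e-04]), 'ft_force': array([-0.33373699, -0.87370015,  0.34652313]), 'torque': array([-0.01792471, -0.01478613,  0.00979461]), 'grip_width': 0.9983682465512734}
```

View pics/top0.png

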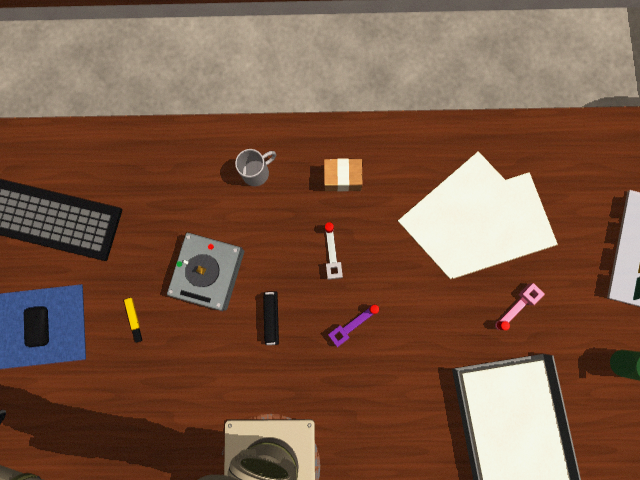

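View pics/side0.png

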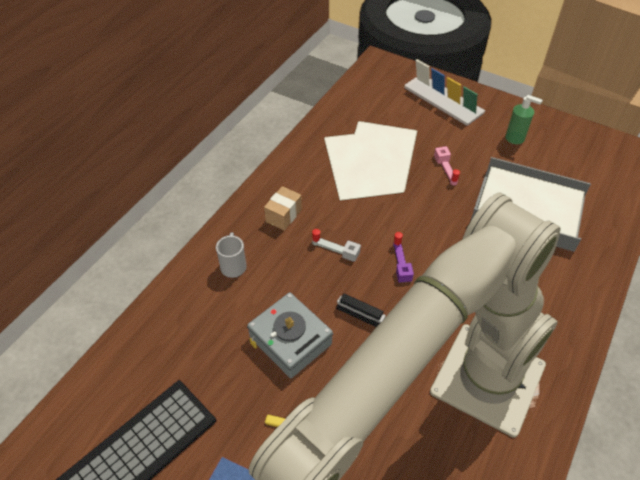

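View pics/wrist0.png

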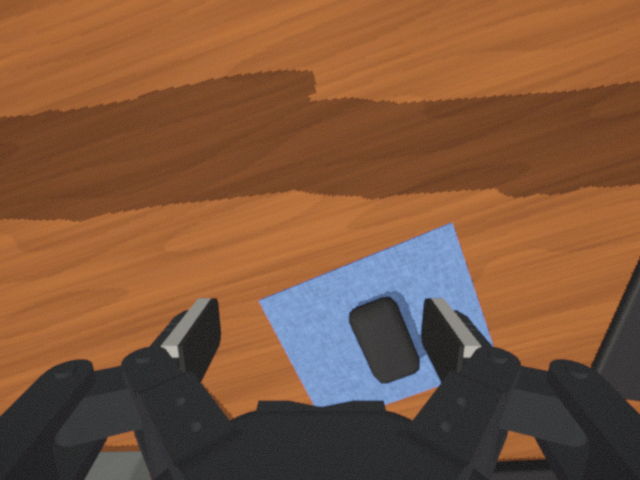

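Top image candidates: grey lever with hub at (334,270) and knob at (329,227); purple at (339,336); pink at (534,293). Only the grey one is steel and not pink or purple. I'll enlarge it and the safe, and measure both.

```bash
python3 - <<'E'
from h import *
d=np.load('pics/top0.npz');P=d['P'];px=d['px']
a=cv2.resize(px[215:290,290:390],None,fx=4,fy=4,interpolation=cv2.INTER_CUBIC)
b=cv2.resize(px[225:320,155:255],None,fx=4,fy=4,interpolation=cv2.INTER_CUBIC)
im=np.zeros((380,800,3),np.uint8);im[:300,:400]=a;im[:,400:]=b
cv2.imwrite('pics/crop0.png',im[:,:,::-1])
for n,u,v in [('knob',329,227),('arm',332,248),('hubbore',334,270),('hub',328,264),('lid',180,295),('red',211,247),('green',179,264),('spin',202,270),('mug',252,168),('carton',343,170),('stapler',270,318),('hl',132,318),('purp',339,336)]:
    print(n,P[v,u].round(4))
d2=np.load('pics/side0.npz')
e=cv2.resize(d2['px'][285:380,240:340],None,fx=5,fy=5,interpolation=cv2.INTER_CUBIC)
cv2.imwrite('pics/crop1.png',e[:,:,::-1])
E
```

```text
knob [nan nan nan]
arm [ 0.5599 -0.1676  0.0124]
hubbore [ 0.5018 -0.1721 -0.002 ]
hub [ 0.5148 -0.1565  0.0344]
lid [0.4369 0.223  0.0701]
red [0.5595 0.1454 0.0711]
green [0.5163 0.2271 0.0723]
spin [0.4971 0.1586 0.1066]
mug [0.7871 0.0509 0.0056]
carton [ 0.757  -0.1993  0.0772]
stapler [ 0.376  -0.0061  0.054 ]
hl [0.3798 0.3654 0.0156]
purp [ 0.3262 -0.1829 -0.0048]
```

View pics/crop0.png

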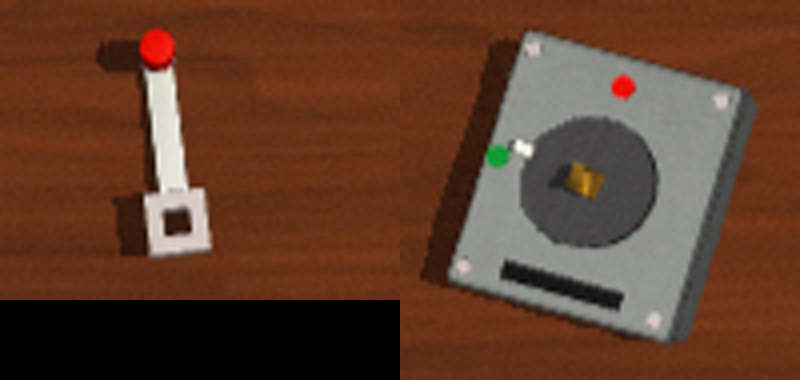

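View pics/crop1.png

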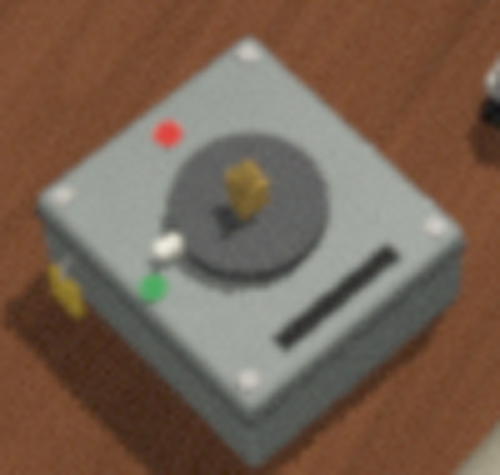

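The crop confirms the grey steel lever. The safe's pointer sits near green. Next I fit both poses.

```bash
python3 - <<'E'
from h import *
print(manip.tcp_to_tips)
def rect(pts):
    (c,s,a)=cv2.minAreaRect((pts*1000).astype(np.float32)); return np.round(c,1),np.round(s,1),round(a,1)
for n in('top0','side0'):
    d=np.load(f'pics/{n}.npz');P=d['P'];px=d['px'].astype(int);K=d['K'];T=d['T']
    x,y,z=np.moveaxis(P,-1,0)
    sat=px.max(-1)-px.min(-1)
    m=(abs(x-.53)<.12)&(abs(y+.165)<.08)
    hub=m&(z>.028)&(z<.04)&(sat<60); arm=m&(z>.008)&(z<.018)&(sat<60)
    hp=P[hub][:,:2]; print(n,'hub',hub.sum(),rect(hp),z[hub].mean())
    ap=P[arm][:,:2]; vx=cv2.fitLine((ap*1000).astype(np.float32),cv2.DIST_HUBER,0,.01,.01).ravel(); print('arm',arm.sum(),vx.round(2),np.degrees(np.arctan2(vx[1],vx[0])))
    def ray(mask,h):
        v,u=np.nonzero(mask); r=np.array([(u.mean()-K[0,2])/K[0,0],(v.mean()-K[1,2])/K[1,1],1]); r=T[:3,:3]@r
        return (T[:3,3]+r*(h-T[2,3])/r[2]).round(4), len(u),(u.mean().round(1),v.mean().round(1))
    r,g,b=np.moveaxis(px,-1,0)
    xx=np.nan_to_num(x);yy=np.nan_to_num(y)
    w={'top0':(155,255,225,320),'side0':(240,340,285,380)}[n]
    W=np.zeros(z.shape,bool);W[w[2]:w[3],w[0]:w[1]]=1
    print('red',ray(W&(r>150)&(g<60)&(b<60),.071)); print('green',ray(W&(g>90)&(r<60)&(b<90),.071))
    print('ptr',ray(W&(r>205)&(g>205)&(b>195),.078), )
    k={'top0':(310,350,215,240),'side0':(305,330,225,245)}[n]
    W2=np.zeros(z.shape,bool);W2[k[2]:k[3],k[0]:k[1]]=1
    print('knob',ray(W2&(r>150)&(g<70)&(b<70),.04))
    s=(abs(x-.495)<.13)&(abs(y-.16)<.13)
    lid=s&(z>.066)&(z<.074); print('lid',rect(P[lid][:,:2]),z[lid].mean())
    col=s&(z>.077)&(z<.087)&(sat<40)&(px.max(-1)<100); print('col',cv2.minEnclosingCircle((P[col][:,:2]*1000).astype(np.float32)),np.median(z[col]),rect(P[col][:,:2]))
    br=s&(z>.09); print('spindle',br.sum(),P[br].mean(0),z[br].max())
E
```

```text
0.017
top0 hub 182 (array([ 499.2, -171.6]), array([39.9, 39.8]), 5.8) 0.034654380849706706
arm 203 [ 9.9000e-01  1.2000e-01  5.5923e+02 -1.6583e+02] 6.740443
red (array([0.5614, 0.1467, 0.071 ]), 22, (np.float64(210.5), np.float64(246.3)))
green (array([0.5173, 0.2279, 0.071 ]), 23, (np.float64(178.8), np.float64(263.7)))
ptr (array([0.5216, 0.2087, 0.078 ]), 11, (np.float64(185.5), np.float64(261.6)))
knob (array([ 0.6148, -0.1602,  0.04  ]), 63, (np.float64(328.9), np.float64(226.2)))
lid (array([499.4, 164.6]), array([150.9, 169.7]), 73.6) 0.0702690128433817
col ((485.6678466796875, 173.99349975585938), 58.170570373535156) 0.08239687375642979 (array([489.4, 164.4]), array([102.1,  84.2]), 6.6)
spindle 50 [0.49927999 0.16283663 0.10636061] 0.11693109917579236
side0 hub 125 (array([ 499.3, -169.3]), array([40.4, 45.6]), 8.5) 0.03382989242246518
arm 186 [ 1.0000e+00 -6.0000e-02  5.5195e+02 -1.5935e+02] -3.3146772
red (array([nan, nan, nan]), 0, (np.float64(nan), np.float64(nan)))
green (array([nan, nan, nan]), 0, (np.float64(nan), np.float64(nan)))
ptr (array([0.5235, 0.2066, 0.078 ]), 9, (np.float64(272.8), np.float64(333.6)))
knob (array([ 0.6199, -0.163 ,  0.04  ]), 28, (np.float64(314.5), np.float64(231.8)))
lid (array([498.8, 167. ]), array([150.4, 171.5]), 74.2) 0.06970367680402115
col ((481.5201110839844, 169.67959594726562), 55.03587341308594) 0.08135348394247577 (array([485.4, 176.5]), array([ 77.7, 106.4]), 58.2)
spindle 61 [0.49889642 0.16797087 0.1032301 ] 0.11542076903886711<stdin>:14: RuntimeWarning: Mean of empty slice.
  ret = ret.dtype.type(ret / rcount)
<stdin>:15: RuntimeWarning: Mean of empty slice.
```

Measured: lever hub at (0.499, -0.171), yaw about 6°, hub top 34 mm. Safe centre is (0.499, 0.165), with the red mark at -16°, green at 74° and the pointer near 63° (joint about 0.2). All sizes match the description. Moving over the safe for a closer look with the wrist camera.

```bash
python3 -m pendant '[[[3.3,-4.7,1],[0,0,0],0],[[3.3,-4.7,1],[0,0,0],0],[[3.3,-4.7,1],[0,0,0],0],[[3.3,-4.7,1],[0,0,0],0],[[3.3,-4.7,1],[0,0,0],0],[[3.3,-4.7,1],[0,0,0],0],[[3.3,-4.7,1],[0,0,0],0],[[3.3,-4.7,1],[0,0,0],0],[[3.3,-4.7,1],[0,0,0],0],[[0,0,0],[0,0,0],0]]'
cat > safe.py <<'E'
from h import *
import sys
def ray(uv,K,T,h):
    r=T[:3,:3]@np.array([(uv[0]-K[0,2])/K[0,0],(uv[1]-K[1,2])/K[1,1],1]); return T[:3,3]+r*(h-T[2,3])/r[2]
E
python3 -c "
from h import *
snap('wrist','w1');o=manip.get_obs();print(o['position'],o['joint_pos'])"
```

```text
clock: 1.45
position: [0.4917, 0.1551, 0.3029]
ee_rot: [0.807, 0.59, -0.001, 0.001]
ft_force: [-0.4, 0.6, 0.6]
grip_width: 1.003
[0.4904424  0.15765178 0.30240082] [-0.72885593  0.0448619   0.34325346  1.61454778 -0.01430727  1.48692951
  0.88145683]
```

View pics/w1.png

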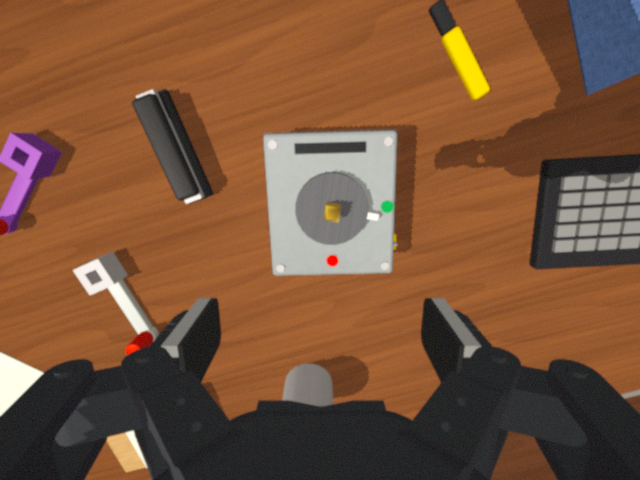

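The wrist view shows the safe centred, with the spindle at (333,212), pointer (374,216), green (387,207) and red (332,260). The lever hub is at (97,276). Refining from this.

```bash
python3 - <<'E'
from safe import *
px,P,K,T=snap('wrist','w2'); print(manip.get_obs()['position'],manip.get_obs()['joint_velocities'].round(3))
px=px.astype(int);r,g,b=np.moveaxis(px,-1,0);x,y,z=np.moveaxis(P,-1,0)
W=np.zeros(r.shape,bool);W[130:280,260:400]=1
def cen(m): v,u=np.nonzero(m); return (u.mean(),v.mean()),len(u)
out={}
for n,m,h in [('red',W&(r>150)&(g<70),.071),('green',W&(g>100)&(r<80)&(b<110),.071),('ptr',W&(r>215)&(g>215)&(b>205),.078)]:
    c,k=cen(m); out[n]=ray(c,K,T,h)[:2]; print(n,np.round(c,1),k,out[n].round(4))
col=W&(z>.078)&(z<.086); pts=(P[col][:,:2]*1000).astype(np.float32)
gray=px.sum(-1)/3
dark=W&(gray<115)&(abs(r-b)<18); dark[:165]=0
cnt=max(cv2.findContours(dark.astype(np.uint8),0,1)[0],key=cv2.contourArea);e=cv2.fitEllipse(cv2.convexHull(cnt));print(e)
c0=ray(e[0],K,T,.082)[:2];print('collar centre(img)',c0.round(4))
lid=W&(z>.066)&(z<.074);print('lid',cv2.minAreaRect((P[lid][:,:2]*1000).astype(np.float32)),z[lid].mean())
br=W&(z>.09);print('brass',P[br].mean(0),np.percentile(z[br],95))
for n,q in out.items(): dd=q-c0;print(n,np.hypot(*dd).round(4),np.degrees(np.arctan2(dd[1],dd[0])).round(1))
L=np.zeros(r.shape,bool);L[235:350,60:160]=1
hub=L&(z>.029)&(z<.041)&(px.max(-1)-px.min(-1)<50);print('hub',hub.sum(),cv2.minAreaRect((P[hub][:,:2]*1000).astype(np.float32)),z[hub].mean())
cv2.imwrite('pics/w2c.png',np.hstack([cv2.resize(np.load('pics/w2.npz')['px'][160:260,280:400],None,fx=4,fy=4),cv2.resize(np.load('pics/w2.npz')['px'][240:340,60:140],None,fx=4,fy=4)])[:,:,::-1])
E
```

```text
[0.4894728  0.15958622 0.30197833] [-0.024  0.    -0.035  0.012 -0.004 -0.002 -0.008]
red [330.1 262.3] 79 [0.5597 0.1476]
green [385.3 208.5] 97 [0.5154 0.228 ]
ptr [337.3 200.7] 260 [0.4888 0.1775]
((335.4474792480469, 210.1141815185547), (19.136560440063477, 33.411720275878906), 82.99801635742188)
collar centre(img) [0.4978 0.1724]
lid ((497.8624267578125, 165.03872680664062), (148.1365203857422, 168.27101135253906), 73.79791259765625) 0.068539511930167
brass [0.4960467  0.1654964  0.10597873] 0.11112857268140758
red 0.0667 -21.8
green 0.0583 72.4
ptr 0.0103 150.5
hub 723 ((498.7125549316406, -171.5176239013672), (40.181922912597656, 42.190067291259766), 6.095451354980469) 0.03206801668528394
```

View pics/w2c.png

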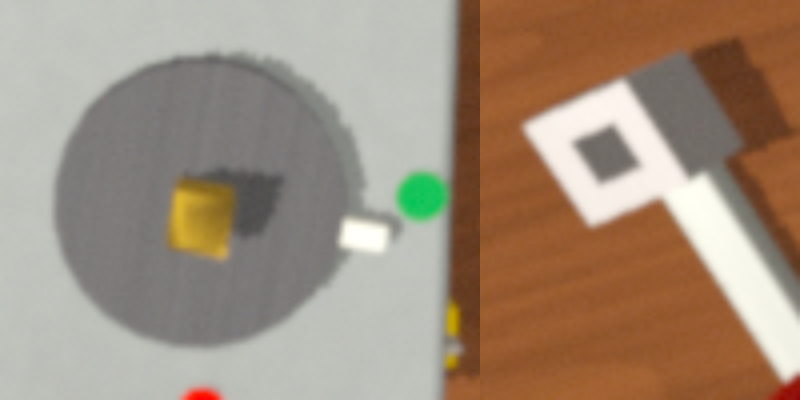

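```bash
python3 - <<'E'
from safe import *
d=np.load('pics/w2.npz');K=d['K'];T=d['T'];P=d['P']
c0=ray((330.9,210.5),K,T,.082)[:2];print(c0)
g=ray((385.3,208.5),K,T,.071)[:2];r=ray((330.1,262.3),K,T,.071)[:2]
print('ptr z',P[218,368:375,2])
for h in(.074,.078,.082):
    p=ray((371.3,218.5),K,T,h)[:2]
    for c in (c0,np.array([.498,.165])): dd=p-c;print(h,np.hypot(*dd),np.degrees(np.arctan2(dd[1],dd[0])))
for q in(g,r): dd=q-np.array([.498,.165]);print(np.hypot(*dd),np.degrees(np.arctan2(dd[1],dd[0])))
E
```

```text
[0.49664771 0.16737445]
ptr z [0.07987785 0.07922545 0.07966403 0.08009589 0.07981232 0.07949934
 0.0795486 ]
0.074 0.048547464617006625 59.54362137702811
0.074 0.04996502835043479 62.26151297059856
0.078 0.047766538198644855 60.407277086511385
0.078 0.04921951411824692 63.14213938683615
0.082 0.046996824253747196 61.299431017735145
0.082 0.04848598302318701 64.049631169498
0.06540924676893091 74.57649313562489
0.0641144211015042 -15.798090630959075
```

Seat is at about (0.498, 0.1655) and the pointer at about 62.5°. I'll seat the lever arm at -27.5°, so the grasped tool turns -33.5°. Going over the lever.

```bash
python3 -m pendant '[[[0.1,-5.5,-1],[0,0,4],0],[[0.1,-5.5,-1],[0,0,4],0],[[0.1,-5.5,-1],[0,0,4],0],[[0.1,-5.5,-1],[0,0,4],0],[[0.1,-5.5,-1],[0,0,4],0],[[0.1,-5.5,-1],[0,0,4],0],[[0,0,0],[0,0,0],0],[[0,0,0],[0,0,0],0]]'
cat > st.py <<'E'
from h import *
o=manip.get_obs();M=R.from_quat(o['ee_rot']).as_matrix()
print('t',o['clock'],'pos',o['position'].round(4),'xyaw',np.degrees(np.arctan2(M[1,0],M[0,0])).round(2),'z',M[:,2].round(3),'F',o['ft_force'].round(1),'M',o['torque'].round(2),'w',round(o['grip_width'],3),'q',o['joint_pos'].round(2),'v',abs(o['joint_velocities']).max().round(3))
E
python3 st.py; python3 -c "
from h import *
snap('wrist','w3')"; python3 st.py
```

```text
clock: 2.55
position: [0.4923, -0.1643, 0.2373]
ee_rot: [0.649, 0.76, -0.002, -0.002]
ft_force: [0.1, 0.1, -0.5]
grip_width: 0.999
t 2.55 pos [ 0.4923 -0.1643  0.2373] xyaw 99.02 z [-0.005  0.001 -1.   ] F [ 0.1  0.1 -0.5] M [0.01 0.01 0.05] w 0.999 q [-0.39  0.08  0.66  1.73 -0.05  1.36  2.01] v 0.018
t 2.6 pos [ 0.4922 -0.1646  0.2374] xyaw 99.01 z [-0.005  0.    -1.   ] F [-0.3 -0.5  0.3] M [-0.05  0.05  0.  ] w 1.0 q [-0.39  0.08  0.66  1.73 -0.05  1.36  2.01] v 0.006
```

View pics/w3.png

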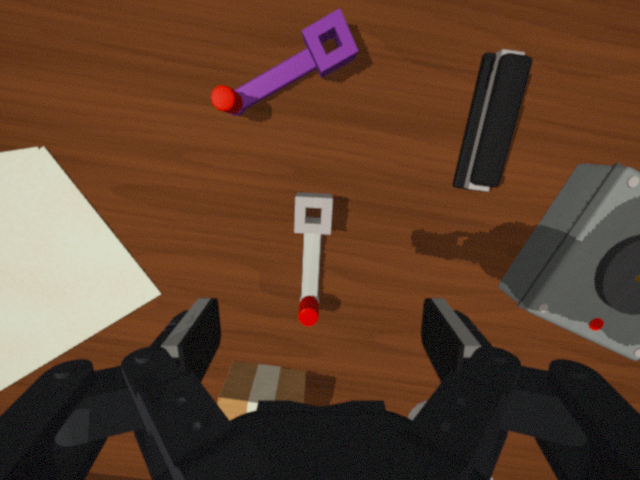

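```bash
python3 - <<'E'
from safe import *
d=np.load('pics/w3.npz');K=d['K'];T=d['T'];P=d['P'];px=d['px'].astype(int)
z=P[...,2];L=np.zeros(z.shape,bool);L[180:330,280:345]=1
hub=L&(z>.028)&(z<.041)&(px.max(-1)-px.min(-1)<50);print(hub.sum(),cv2.minAreaRect((P[hub][:,:2]*1000).astype(np.float32)),z[hub].mean())
m=L&(px.min(-1)>110)&(px.max(-1)-px.min(-1)<60);m[236:]=0
c=max(cv2.findContours(m.astype(np.uint8),0,1)[0],key=cv2.contourArea);q=cv2.minAreaRect(c);print(q,ray(q[0],K,T,.034))
k=L&(px[...,0]>140)&(px[...,1]<60);v,u=np.nonzero(k);print(ray((u.mean(),v.mean()),K,T,.04))
E
```

```text
1098 ((498.039794921875, -171.75856018066406), (40.325584411621094, 40.09947967529297), 5.835525035858154) 0.03246109614297062
((312.8474426269531, 215.8138885498047), (37.17028045654297, 39.04877471923828), 2.2906100749969482) [ 0.4981314  -0.17155063  0.034     ]
[ 0.61525835 -0.16015767  0.04      ]
```

```bash
python3 -m pendant '[[[0.6,-0.7,-4.5],[0,-0.3,-3.2],0],[[0,0,-4.5],[0,0,0],0],[[0,0,-4.5],[0,0,0],0],[[0,0,-1.5],[0,0,0],0],[[0,0,0],[0,0,0],0],[[0,0,0],[0,0,0],0]]'
python3 st.py
```

```text
clock: 3.35
position: [0.5027, -0.1623, 0.0869]
ee_rot: [0.666, 0.746, 0.003, 0.001]
ft_force: [0.8, 0.3, 0.7]
grip_width: 1.002
t 3.35 pos [ 0.5027 -0.1623  0.0869] xyaw 96.48 z [ 0.006  0.003 -1.   ] F [0.8 0.3 0.7] M [-0.07 -0.03 -0.05] w 1.002 q [-0.34  0.26  0.65  1.9  -0.18  1.04  2.07] v 0.008
```

```bash
python3 -m pendant '[[[-0.5,-0.9,0],[0.2,0.3,-0.7],0],[[0,0,0],[0,0,0],0],[[0,0,-1.5],[0,0,0],0],[[0,0,-1.5],[0,0,0],0],[[0,0,0],[0,0,0],0]]'
python3 st.py
```

```text
clock: 3.98
position: [0.4987, -0.1723, 0.0572]
ee_rot: [0.671, 0.741, 0.004, -0.001]
ft_force: [0.5, -1.1, 0.2]
grip_width: 0.995
t 3.975 pos [ 0.4987 -0.1723  0.0572] xyaw 95.71 z [ 0.005  0.007 -1.   ] F [ 0.5 -1.1  0.2] M [-0.01  0.07 -0.01] w 0.995 q [-0.31  0.3   0.64  1.92 -0.23  0.98  2.11] v 0.012
```

```bash
python3 -m pendant '[[[0,0.1,-1.1],[-0.4,0.3,0],0],[[0,0,-1.1],[0,0,0],0],[[0,0,-1.1],[0,0,0],0],[[0,0,0],[0,0,0],0],[[0,0,0],[0,0,0],0]]'
python3 st.py
```

```text
clock: 4.6
position: [0.4985, -0.1711, 0.0214]
ee_rot: [0.671, 0.742, -0.001, -0.001]
ft_force: [0.2, -0.3, 0.5]
grip_width: 1.001
t 4.6 pos [ 0.4985 -0.1711  0.0214] xyaw 95.73 z [-0.002 -0.    -1.   ] F [ 0.2 -0.3  0.5] M [-0.02 -0.06 -0.01] w 1.001 q [-0.29  0.36  0.62  1.94 -0.26  0.92  2.13] v 0.004
```

Well placed, so I raise 3 mm and close.

```bash
python3 -m pendant '[[[0,0,0.3],[0,0,0],60],[[0,0,0],[0,0,0],100],[[0,0,0],[0,0,0],130],[[0,0,0],[0,0,0],160],[[0,0,0],[0,0,0],200],[[0,0,0],[0,0,0],255],[[0,0,0],[0,0,0],255],[[0,0,0],[0,0,0],255],[[0,0,0],[0,0,0],255]]' 80
python3 st.py
```

```text
clock: 5.72
position: [0.4993, -0.1712, 0.0256]
ee_rot: [0.671, 0.742, -0.0, 0.0]
ft_force: [-0.1, -0.1, -0.2]
grip_width: -0.004
t 5.725 pos [ 0.4993 -0.1712  0.0256] xyaw 95.73 z [-0. -0. -1.] F [-0.1 -0.1 -0.2] M [-0.    0.02  0.04] w -0.004 q [-0.29  0.36  0.63  1.94 -0.26  0.92  2.13] v 0.002
```

The gripper shut completely without holding anything. Looking.

```bash
python3 -c "
from h import *
snap('wrist','w4');snap('top','t4');s=snap('side','s4')[0]
cv2.imwrite('pics/s4c.png',cv2.resize(s[180:330,260:460],None,fx=3,fy=3)[:,:,::-1])"
```

```text
(no output)
```

View pics/w4.png

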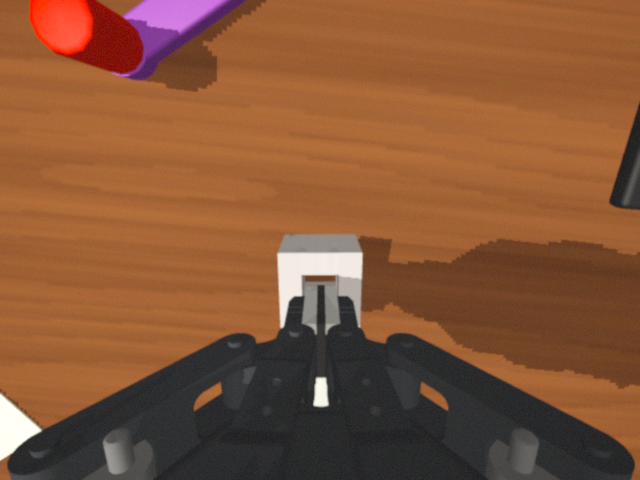

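View pics/s4c.png

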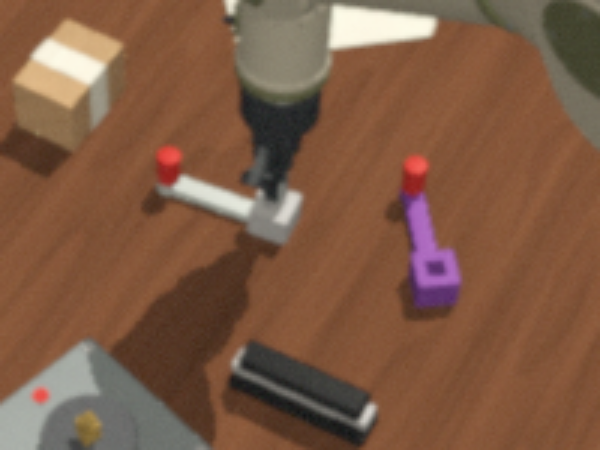

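View pics/t4.png

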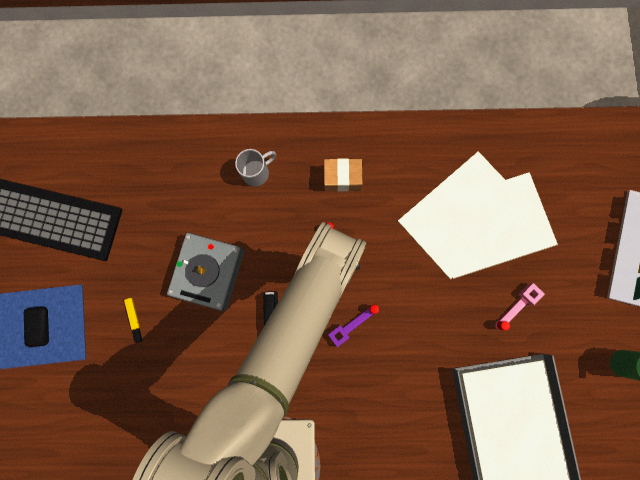

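```bash
python3 - <<'E'
from h import *
d=np.load('pics/w4.npz');P=d['P'];px=d['px']
for u,v in [(305,300),(338,300),(310,320),(332,320),(320,280),(290,262),(340,262),(310,245),(285,310),(355,310),(320,390),(321,350)]: print(u,v,P[v,u].round(4),px[v,u])
d=np.load('pics/s4.npz');P=d['P'];
x,y,z=np.moveaxis(P,-1,0);m=np.zeros(z.shape,bool);m[225:265,330:365]=1
m&=(z>.02)&(d['px'].min(-1)>110);print(P[m].mean(0),P[m].max(0),P[m].min(0),m.sum())
o=np.load('pics/side0.npz');
for k,f in(('0',o),('4',d)):
  print(k,[f['P'][v,u].round(4) for u,v in((316,236),(351,246),(349,252))])
c=np.vstack([np.hstack([f['px'][195:285,290:390] for f in (o,d)])]);cv2.imwrite('pics/cmp.png',cv2.resize(c,None,fx=4,fy=4)[:,:,::-1])
cv2.imwrite('pics/w4c.png',cv2.resize(np.load('pics/w4.npz')['px'][210:430,240:400],None,fx=2.7,fy=2.7)[:,:,::-1])
E
```

```text
305 300 [ 0.4883 -0.1787  0.0628] [141 140 131]
338 300 [ 0.4911 -0.1648  0.0542] [75 73 73]
310 320 [ 0.4889 -0.1762  0.077 ] [136 133 127]
332 320 [ 0.4873 -0.1686  0.0784] [135 131 128]
320 280 [ 0.5062 -0.171  -0.0018] [109  68  46]
290 262 [ 0.4842 -0.1875  0.0323] [243 236 229]
340 262 [ 0.482  -0.1638  0.0317] [244 236 228]
310 245 [ 0.4786 -0.1788  0.0198] [148 141 135]
285 310 [ 0.5094 -0.188   0.0329] [239 232 224]
355 310 [ 0.5059 -0.1535  0.0328] [145 140 134]
320 390 [ 0.5736 -0.1641  0.0101] [250 250 238]
321 350 [ 0.4976 -0.1714  0.0816] [59 55 57]
[ 0.49557722 -0.16422352  0.0320051 ] [ 0.54211273 -0.14363012  0.064943  ] [ 0.47609214 -0.19622642  0.02015859] 148
0 [array([ 0.6086, -0.1524,  0.0386]), array([ 0.505 , -0.1811,  0.0257]), array([ 0.4952, -0.1501,  0.0379])]
4 [array([ 0.6065, -0.1489,  0.0436]), array([ 0.4948, -0.16  ,  0.0557]), array([ 0.4958, -0.1513,  0.0362])]
```

View pics/cmp.png

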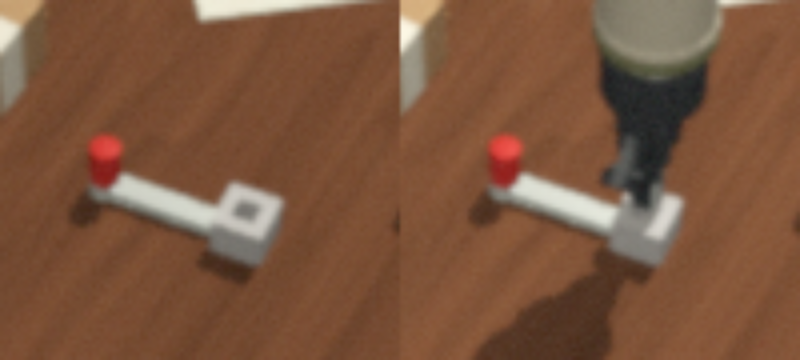

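View pics/w4c.png

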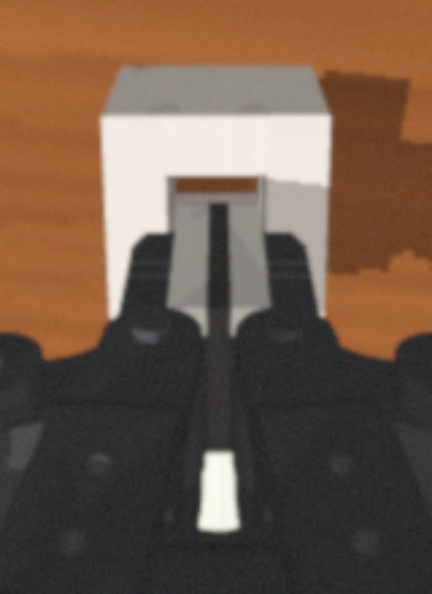

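```bash
python3 - <<'E'
from h import *
d=np.load('pics/w4.npz');P=d['P'];px=d['px']
for u in (298,307,312,318,334,345):
  print(u,[(v,*(P[v,u]*1000).round(0).astype(int).tolist(),int(px[v,u].mean())) for v in range(272,345,6) if P[v,u,0]==P[v,u,0]])
c=manip.camera('wrist');print(np.array(c['hand_eye']).round(4).tolist())
E
python3 st.py
```

```text
298 [(272, 489, -183, 32, 235), (278, 492, -183, 33, 235), (284, 495, -183, 32, 235), (290, 498, -183, 32, 235), (296, 492, -182, 51, 143), (302, 493, -182, 55, 43), (308, 493, -181, 62, 44), (314, 493, -181, 66, 42), (320, 493, -181, 71, 47), (326, 486, -180, 87, 45), (332, 486, -180, 90, 56), (338, 488, -180, 91, 47), (344, 488, -180, 95, 44)]
307 [(272, 488, -179, 33, 237), (278, 506, -179, -1, 70), (284, 508, -178, 2, 129), (290, 489, -178, 52, 141), (296, 489, -178, 57, 143), (302, 488, -178, 65, 141), (308, 489, -178, 68, 142), (314, 488, -177, 74, 143), (320, 489, -177, 77, 138), (326, 488, -177, 84, 59), (332, 487, -177, 88, 43), (338, 487, -177, 91, 43), (344, 487, -177, 96, 42)]
312 [(272, 488, -177, 32, 236), (278, 505, -176, -2, 68), (284, 507, -176, 3, 127), (290, 488, -176, 54, 134), (296, 488, -176, 59, 141), (302, 488, -176, 65, 142), (308, 488, -176, 69, 142), (314, 488, -176, 74, 142), (320, 488, -176, 78, 133), (326, 489, -175, 80, 169), (332, 488, -175, 87, 44), (338, 487, -175, 91, 43), (344, 487, -175, 95, 44)]
318 [(272, 488, -174, 33, 235), (278, 505, -172, -2
[... 577 characters left out ...]
68, 88, 44), (338, 487, -168, 91, 44), (344, 486, -169, 95, 44)]
345 [(272, 486, -161, 33, 234), (278, 490, -160, 32, 174), (284, 492, -160, 33, 172), (290, 495, -160, 34, 173), (296, 491, -162, 50, 97), (302, 491, -162, 56, 48), (308, 491, -162, 61, 49), (314, 491, -163, 65, 43), (320, 491, -163, 72, 43), (326, 484, -165, 87, 46), (332, 484, -165, 91, 54), (338, 486, -165, 92, 42), (344, 486, -165, 95, 41)]
[[1.0, 0.0012, 0.0013, -0.0004], [-0.0015, 0.9598, 0.2808, -0.0718], [-0.0009, -0.2808, 0.9598, -0.1602], [0.0, 0.0, 0.0, 1.0]]
t 5.925 pos [ 0.4992 -0.1712  0.0256] xyaw 95.73 z [-0. -0. -1.] F [0.3 0.3 0.3] M [0.03 0.04 0.01] w -0.0 q [-0.29  0.36  0.63  1.94 -0.26  0.92  2.13] v 0.002
```

The lever hasn't moved. Depth puts the shut fingertips at z≈50 mm while the TCP reads 26 mm. That means the tips sit about 24 mm behind the reported TCP, not 17 mm ahead as described. I'll cross-check against the open-finger picture.

```bash
python3 - <<'E'
from h import *
d=np.load('pics/w3.npz');P=d['P'];T=d['T'];px=d['px']
tz=.2374
for u in (195,205,213,430,440):
  print(u,[(v,*(P[v,u]*1000).round(0).astype(int).tolist(),int((tz-P[v,u,2])*1000)) for v in range(290,350,8) if P[v,u,0]==P[v,u,0]])
# independent: side view, fingers lowest points near hub
f=np.load('pics/s4.npz');P=f['P'];q=f['px'].mean(-1)
m=np.zeros(q.shape,bool);m[215:252,335:365]=1;m&=(q<90)&(P[...,2]>.03)
v,u=np.nonzero(m);i=np.argsort(P[v,u,2])[:8];print([(u[k],v[k],*P[v[k],u[k]].round(3)) for k in i])
E
```

```text
195 [(290, 623, -304, 0, 237), (298, 634, -303, 0, 237), (306, 489, -214, 279, -41), (314, 489, -212, 285, -47), (322, 488, -210, 291, -53), (330, 489, -208, 296, -58), (338, 492, -208, 295, -57), (346, 494, -207, 297, -59)]
205 [(290, 622, -292, -2, 239), (298, 489, -212, 271, -33), (306, 488, -210, 279, -41), (314, 489, -208, 284, -46), (322, 492, -208, 285, -47), (330, 494, -207, 286, -48), (338, 497, -207, 286, -49), (346, 500, -207, 287, -49)]
213 [(290, 620, -281, -1, 238), (298, 488, -209, 272, -34), (306, 490, -208, 276, -38), (314, 494, -208, 275, -37), (322, 497, -207, 276, -38), (330, 499, -207, 277, -39), (338, 502, -206, 278, -40), (346, 505, -206, 279, -41)]
430 [(290, 577, -9, -3, 240), (298, 475, -122, 271, -33), (306, 476, -124, 277, -39), (314, 478, -124, 278, -40), (322, 482, -123, 279, -41), (330, 484, -123, 280, -42), (338, 488, -122, 279, -41), (346, 490, -122, 282, -44)]
440 [(290, 575, 3, -2, 238), (298, 473, -119, 274, -36), (306, 474, -121, 280, -42), (314, 474, -124, 286, -48), (322, 476, -124, 288, -50), (330, 479, -124, 290, -52), (338, 481, -123, 290, -53), (346, 484, -123, 291, -53)]
[(np.int64(352), np.int64(246), np.float64(0.493), np.float64(-0.163), np.float64(0.053)), (np.int64(349), np.int64(245), np.float64(0.502), np.float64(-0.162), np.float64(0.053)), (np.int64(352), np.int64(245), np.float64(0.495), np.float64(-0.166), np.float64(0.054)), (np.int64(351), np.int64(246), np.float64(0.495), np.float64(-0.16), np.float64(0.056)), (np.int64(349), np.int64(246), np.float64(0.499), np.float64(-0.155), np.float64(0.058)), (np.int64(348), np.int64(245), np.float64(0.503), np.float64(-0.157), np.float64(0.059)), (np.int64(350), np.int64(246), np.float64(0.495), np.float64(-0.154), np.float64(0.062)), (np.int64(350), np.int64(245), np.float64(0.496), np.float64(-0.157), np.float64(0.063))]
```

Both views agree: tips are about 34 mm behind the TCP open and about 25 mm shut. So I go about 44 mm lower than the readout suggests, opening first and watching the force.

```bash
python3 -m pendant '[[[0,0,0],[0,0,0],0],[[0,0,0],[0,0,0],0],[[0,0,0],[0,0,0],0],[[0,0,0],[0,0,0],0],[[-0.1,0,0],[0,0,0],0],[[0,0,-1],[0,0,0],0],[[0,0,-1],[0,0,0],0],[[0,0,0],[0,0,0],0],[[0,0,0],[0,0,0],0]]'; python3 st.py
```

```text
clock: 7.05
position: [0.4977, -0.1711, 0.0036]
ee_rot: [0.671, 0.742, -0.0, -0.0]
ft_force: [0.4, 0.0, 0.5]
grip_width: 1.004
t 7.05 pos [ 0.4977 -0.1711  0.0036] xyaw 95.73 z [-0.001 -0.    -1.   ] F [0.4 0.  0.5] M [-0.02  0.01  0.02] w 1.004 q [-0.28  0.39  0.61  1.96 -0.29  0.88  2.15] v 0.008
```

```bash
python3 -m pendant '[[[0,0,-1],[0,0,0],0],[[0,0,-1],[0,0,0],0],[[0,0,0],[0,0,0],0],[[0,0,0],[0,0,0],0]]'; python3 st.py;  python3 -c "
from h import *
p=snap('wrist','w5')[0]"
```

```text
clock: 7.55
position: [0.4977, -0.1712, -0.0179]
ee_rot: [0.671, 0.742, -0.0, -0.0]
ft_force: [1.3, 0.1, 0.2]
grip_width: 1.004
t 7.55 pos [ 0.4977 -0.1712 -0.0179] xyaw 95.73 z [-0.001 -0.    -1.   ] F [1.3 0.1 0.2] M [-0.02  0.02  0.03] w 1.004 q [-0.26  0.43  0.59  1.97 -0.31  0.84  2.17] v 0.004
```

View pics/w5.png

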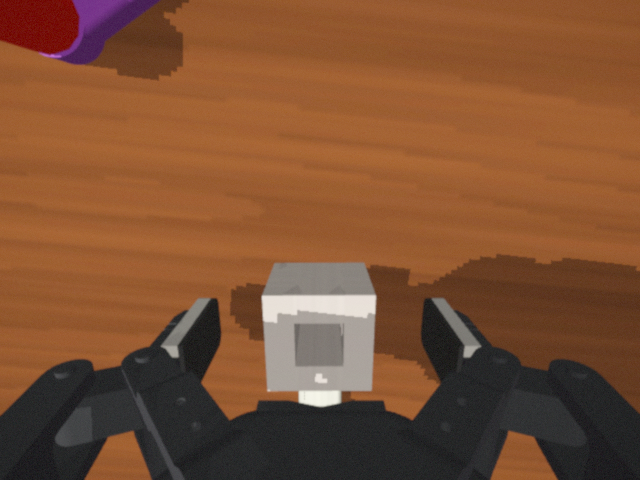

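Now the pads straddle the hub, which is centred at (319,342) between pads at about (205,330) and (440,330). No contact yet, so I close.

```bash
python3 -m pendant '[[[0,0,0],[0,0,0],60],[[0,0,0],[0,0,0],100],[[0,0,0],[0,0,0],130],[[0,0,0],[0,0,0],200],[[0,0,0],[0,0,0],255],[[0,0,0],[0,0,0],255],[[0,0,0],[0,0,0],255],[[0,0,0],[0,0,0],255]]' 90
python3 st.py
```

```text
clock: 8.6
position: [0.4983, -0.1713, -0.017]
ee_rot: [0.671, 0.742, 0.0, 0.0]
ft_force: [-0.4, 0.4, 1.1]
grip_width: 0.454
t 8.6 pos [ 0.4983 -0.1713 -0.017 ] xyaw 95.72 z [ 0. -0. -1.] F [-0.4  0.4  1.1] M [0.02 0.1  0.02] w 0.454 q [-0.26  0.43  0.59  1.97 -0.31  0.84  2.17] v 0.002
```

Holding at 38.6 mm (hub is 40). Lifting.

```bash
python3 -m pendant '[[[0,0,1],[0,0,0],255],[[0,0,2],[0,0,0],255],[[0,0,3],[0,0,0],255],[[0,0,3],[0,0,0],255],[[0,0,3],[0,0,0],255],[[0,0,3],[0,0,0],255],[[0,0,0],[0,0,0],255],[[0,0,0],[0,0,0],255]]'; python3 st.py;  python3 -c "
from h import *
p=snap('wrist','w6')[0];p=snap('side','s6')[0]
cv2.imwrite('pics/s6c.png',cv2.resize(p[130:330,240:440],None,fx=3,fy=3)[:,:,::-1])"
```

```text
clock: 9.6
position: [0.495, -0.1709, 0.1382]
ee_rot: [0.671, 0.741, -0.001, -0.002]
ft_force: [-0.4, 0.0, -3.4]
grip_width: 0.456
t 9.6 pos [ 0.495  -0.1709  0.1382] xyaw 95.67 z [-0.004  0.    -1.   ] F [-0.4  0.  -3.4] M [-0.03  0.03  0.01] w 0.456 q [-0.36  0.19  0.68  1.85 -0.13  1.15  2.03] v 0.012
```

View pics/w6.png

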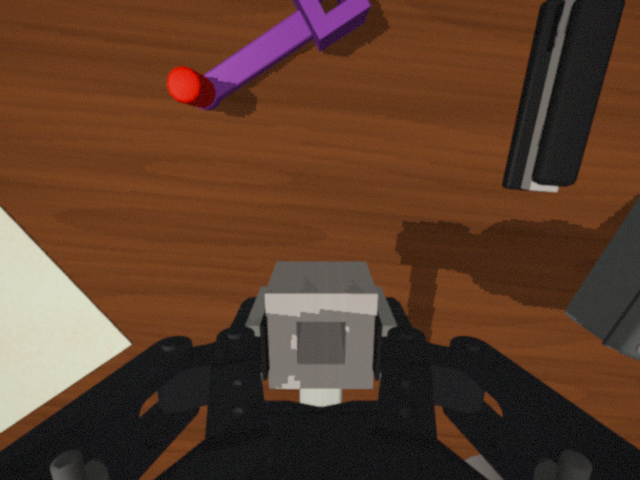

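View pics/s6c.png

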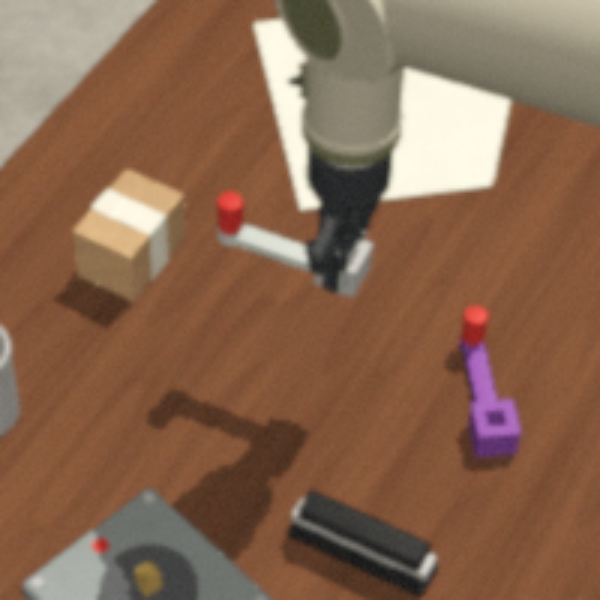

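The lever is held level. Measuring where it sits in the tool frame, to use for the placing.

```bash
python3 - <<'E'
from safe import *
d=np.load('pics/w6.npz');K=d['K'];T=d['T'];P=d['P'];px=d['px'].astype(int)
o=manip.get_obs();Rm=R.from_quat(o['ee_rot']).as_matrix()
Q=(P-o['position'])@Rm
L=np.zeros(P.shape[:2],bool);L[285:392,262:380]=1
print('hub top tool z',np.round([Q[v,u] for u,v in((290,310),(320,310),(350,310),(285,350),(360,350),(285,380),(360,380))],4))
m=L&(abs(Q[...,2]+.051)<.012)&(px.max(-1)-px.min(-1)<40)&(px.min(-1)>85)
q=cv2.minAreaRect((Q[m][:,:2]*1000).astype(np.float32));print(m.sum(),q,np.median(Q[m][:,2]))
# plane tilt
A=np.c_[Q[m][:,:2],np.ones(m.sum())];print('tilt',np.linalg.lstsq(A,Q[m][:,2],rcond=None)[0])
for h in((297,323),(345,323),(345,362),(297,362)): print('bore',(R.from_matrix(Rm).inv().apply(ray(h,K,T,.1892)-o['position'])).round(4))
E
```

```text
hub top tool z [[-0.011  -0.014  -0.0501]
 [-0.0003 -0.0133 -0.0489]
 [ 0.0105 -0.0136 -0.0494]
 [-0.0132  0.002  -0.0508]
 [ 0.0146  0.0026 -0.0499]
 [-0.0138  0.0166 -0.0489]
 [ 0.0151  0.016  -0.0496]]
8789 ((-0.17894363403320312, -0.21990585327148438), (41.29420852661133, 45.12843704223633), 89.7920913696289) -0.049586514480437625
tilt [-0.00133843 -0.02686063 -0.04940274]
bore [-0.0085 -0.0093 -0.0511]
bore [ 0.0087 -0.0094 -0.0511]
bore [ 0.009   0.0068 -0.0512]
bore [-0.0088  0.0069 -0.0512]
```

```bash
python3 -m pendant '[[[0,3,0],[0,0,-4],255],[[0,4.8,0],[0,0,-5],255],[[0,4.8,0],[0,0,-5],255],[[0,4.8,0],[0,0,-5],255],[[0,4.8,0],[0,0,-5],255],[[0,4.8,0],[0,0,-4],255],[[0,4,0],[0,0,-3],255],[[0,2.6,0],[0,0,-2.4],255],[[0,0,0],[0,0,0],255],[[0,0,0],[0,0,0],255]]'; python3 st.py
```

```text
clock: 10.95
position: [0.4873, 0.1728, 0.1283]
ee_rot: [0.862, 0.507, -0.009, -0.004]
ft_force: [0.3, -1.1, -3.0]
grip_width: 0.455
t 10.95 pos [0.4873 0.1728 0.1283] xyaw 60.98 z [-0.019 -0.002 -1.   ] F [ 0.3 -1.1 -3. ] M [-0.01 -0.01 -0.06] w 0.455 q [-0.84  0.18  0.47  1.86 -0.09  1.14  0.72] v 0.013
```

```bash
python3 -m pendant '[[[1.1,-0.7,0.4],[0.1,-1.1,1.4],255],[[0,0,0],[0,0,0],255],[[0,0,0],[0,0,0],255]]'; python3 st.py;python3 -c "
from h import *
p=snap('wrist','w7')[0]"
```

```text
clock: 11.32
position: [0.4978, 0.163, 0.1312]
ee_rot: [0.856, 0.517, -0.001, 0.0]
ft_force: [0.2, 0.2, -2.1]
grip_width: 0.455
t 11.325 pos [0.4978 0.163  0.1312] xyaw 62.21 z [-0.002 -0.002 -1.   ] F [ 0.2  0.2 -2.1] M [0.04 0.06 0.01] w 0.455 q [-0.83  0.18  0.47  1.85 -0.09  1.13  0.76] v 0.01
```

View pics/w7.png

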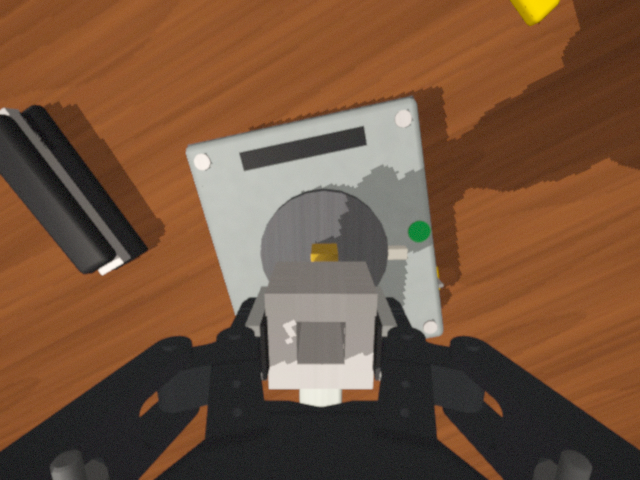

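```bash
python3 - <<'E'
from safe import *
d=np.load('pics/w7.npz');K=d['K'];T=d['T'];P=d['P'];px=d['px'].astype(int)
g=px.mean(-1)
# collar edge points by depth
z=P[...,2];L=np.zeros(z.shape,bool);L[185:262,255:392]=1
col=L&(z>.077)&(z<.088)
v,u=np.nonzero(col&(g<135));
pts=P[v,u][:,:2]
c=cv2.findContours((col&(g<140)).astype(np.uint8),0,1)[0];c=max(c,key=cv2.contourArea)[:,0]
e=np.array([ray(q,K,T,.082)[:2] for q in c if 189<=q[1]<240])
A=np.c_[2*e,np.ones(len(e))];
# fixed radius 42mm fit
from scipy.optimize import least_squares
f=least_squares(lambda p:np.hypot(*(e-p).T)-.042,[.498,.165],loss='soft_l1',f_scale=.001);print('collar centre',f.x,np.std(f.fun),len(e))
c0=f.x
W=np.zeros(z.shape,bool);W[244:262,386:412]=1
m=W&(px[...,0]>170);v,u=np.nonzero(m);print('ptr px',u.mean(),v.mean(),m.sum(),np.nanmedian(z[m]))
p=ray((398,253.5),K,T,.0795)[:2];
for cc in(c0,np.array([.498,.165])):dd=p-cc;print(p,np.hypot(*dd),np.degrees(np.arctan2(*dd[::-1])))
gr=ray((418.5,231),K,T,.071)[:2];print('green',gr)
b=L&(px[...,0]>px[...,2]+40);v,u=np.nonzero(b);print('brass',u.min(),u.max(),v.min(),v.max(),ray((u.mean(),255),K,T,.1)[:2],ray((u.mean(),v.min()),K,T,.112)[:2])
E
```

```text
collar centre [0.49812326 0.16484324] 0.0004651713751229338 153
ptr px 399.78542510121457 254.18623481781376 247 0.07976044909685742
[0.51982587 0.20803519] 0.048337853207373986 63.32189393873488
[0.51982587 0.20803519] 0.048253460674777766 63.10754726144021
green [0.5151564  0.22704626]
brass 310 337 243 261 [0.49209883 0.16772942] [0.48234721 0.17271452]
```

Seat refined to (0.4981, 0.1648), pointer at 63.2°. Aligning and descending gradually.

```bash
python3 -m pendant '[[[0.1,0.2,0],[0,0,1],255],[[0,0,-1.5],[0,0,0],255],[[0,0,0],[0,0,0],255],[[0,0,0],[0,0,0],255]]'; python3 st.py
```

```text
clock: 11.88
position: [0.4982, 0.1653, 0.1144]
ee_rot: [0.851, 0.525, -0.002, 0.0]
ft_force: [0.3, -0.6, -3.3]
grip_width: 0.453
t 11.875 pos [0.4982 0.1653 0.1144] xyaw 63.29 z [-0.003 -0.003 -1.   ] F [ 0.3 -0.6 -3.3] M [-0.03  0.08 -0.03] w 0.453 q [-0.83  0.2   0.47  1.87 -0.1   1.1   0.78] v 0.013
```

```bash
python3 -m pendant '[[[0,0,-1],[0.1,-0.2,0],255],[[0,0,-0.8],[0,0,0],255],[[0,0,-0.5],[0,0,0],255],[[0,0,0],[0,0,0],255]]'; python3 st.py;python3 -m pendant '[[[0,0,-0.5],[0,0,0],255],[[0,0,0],[0,0,0],255]]'; python3 st.py
```

```text
clock: 12.38
position: [0.498, 0.1652, 0.0896]
ee_rot: [0.851, 0.525, -0.0, 0.0]
ft_force: [0.6, -0.2, -2.7]
grip_width: 0.454
t 12.375 pos [0.498  0.1652 0.0896] xyaw 63.29 z [ 0.    -0.001 -1.   ] F [ 0.6 -0.2 -2.7] M [-0.02  0.06 -0.  ] w 0.454 q [-0.82  0.23  0.46  1.89 -0.12  1.05  0.8 ] v 0.003
clock: 12.62
position: [0.4981, 0.1653, 0.0844]
ee_rot: [0.851, 0.525, 0.0, 0.0]
ft_force: [-0.3, -0.3, -3.7]
grip_width: 0.453
t 12.625 pos [0.4981 0.1653 0.0844] xyaw 63.29 z [ 0.001 -0.001 -1.   ] F [-0.3 -0.3 -3.7] M [0.05 0.06 0.04] w 0.453 q [-0.82  0.24  0.46  1.9  -0.12  1.03  0.8 ] v 0.009
```

```bash
python3 -m pendant '[[[0,0,-0.5],[0,0,0],255],[[0,0,0],[0,0,0],255]]'; python3 st.py; python3 -m pendant '[[[0,0,-0.5],[0,0,0],255],[[0,0,-0.4],[0,0,0],255],[[0,0,0],[0,0,0],255]]'; python3 st.py
```

```text
clock: 12.88
position: [0.4983, 0.1654, 0.0793]
ee_rot: [0.851, 0.525, 0.0, 0.0]
ft_force: [-1.1, -0.9, -1.4]
grip_width: 0.455
t 12.875 pos [0.4983 0.1654 0.0793] xyaw 63.29 z [ 0.001 -0.    -1.   ] F [-1.1 -0.9 -1.4] M [-0.    0.05 -0.02] w 0.455 q [-0.82  0.24  0.46  1.9  -0.12  1.02  0.8 ] v 0.012
clock: 13.25
position: [0.4983, 0.1654, 0.0696]
ee_rot: [0.851, 0.525, 0.0, 0.0]
ft_force: [-1.1, 0.5, -2.5]
grip_width: 0.457
t 13.25 pos [0.4983 0.1654 0.0696] xyaw 63.29 z [ 0.001 -0.    -1.   ] F [-1.1  0.5 -2.5] M [0.05 0.03 0.05] w 0.457 q [-0.81  0.26  0.46  1.91 -0.13  1.    0.81] v 0.003
```

Sliding freely on the spindle, with about 4.6 mm left. Continuing to contact.

```bash
python3 -m pendant '[[[0,0,-0.2],[0,0,0],255],[[0,0,0],[0,0,0],255]]'; python3 st.py; python3 -m pendant '[[[0,0,-0.15],[0,0,0],255],[[0,0,0],[0,0,0],255]]'; python3 st.py;python3 -m pendant '[[[0,0,-0.1],[0,0,0],255],[[0,0,0],[0,0,0],255]]'; python3 st.py
```

```text
clock: 13.5
position: [0.4984, 0.1654, 0.0676]
ee_rot: [0.851, 0.525, 0.0, 0.0]
ft_force: [0.3, -0.1, -2.0]
grip_width: 0.455
t 13.5 pos [0.4984 0.1654 0.0676] xyaw 63.3 z [ 0.001 -0.    -1.   ] F [ 0.3 -0.1 -2. ] M [ 0.03  0.02 -0.02] w 0.455 q [-0.81  0.26  0.46  1.91 -0.13  1.    0.81] v 0.005
clock: 13.75
position: [0.4985, 0.1654, 0.0661]
ee_rot: [0.851, 0.525, 0.0, 0.0]
ft_force: [-0.1, -0.3, -2.8]
grip_width: 0.458
t 13.75 pos [0.4985 0.1654 0.0661] xyaw 63.29 z [ 0.001 -0.    -1.   ] F [-0.1 -0.3 -2.8] M [0.03 0.01 0.05] w 0.458 q [-0.81  0.26  0.46  1.91 -0.14  1.    0.81] v 0.003
clock: 14.0
position: [0.4986, 0.1655, 0.0651]
ee_rot: [0.851, 0.525, 0.001, 0.0]
ft_force: [0.1, -0.6, -1.9]
grip_width: 0.453
t 14.0 pos [0.4986 0.1655 0.0651] xyaw 63.29 z [ 0.002 -0.    -1.   ] F [ 0.1 -0.6 -1.9] M [-0.01 -0.03 -0.05] w 0.453 q [-0.81  0.26  0.46  1.91 -0.14  0.99  0.81] v 0.002
```

```bash
python3 -m pendant '[[[0,0,-0.1],[0,0,0],255],[[0,0,0],[0,0,0],255]]'; python3 st.py;python3 -m pendant '[[[0,0,0],[0,0,0],100],[[0,0,0],[0,0,0],0],[[0,0,0],[0,0,0],0],[[0,0,0],[0,0,0],0],[[0,0,0],[0,0,0],0]]' 20; python3 st.py; python3 -c "
from h import *
p=snap('wrist','w8')[0]"
```

```text
clock: 14.25
position: [0.4987, 0.1656, 0.0651]
ee_rot: [0.851, 0.525, 0.001, 0.0]
ft_force: [-0.1, 0.0, -2.5]
grip_width: 0.456
t 14.25 pos [0.4987 0.1656 0.0651] xyaw 63.28 z [ 0.002  0.    -1.   ] F [-0.1  0.  -2.5] M [ 0.02  0.09 -0.01] w 0.456 q [-0.81  0.26  0.46  1.91 -0.14  0.99  0.81] v 0.007
clock: 14.88
position: [0.4994, 0.1658, 0.0655]
ee_rot: [0.851, 0.525, 0.001, 0.0]
ft_force: [-0.4, -0.1, -0.2]
grip_width: 1.002
t 14.875 pos [0.4994 0.1658 0.0655] xyaw 63.29 z [ 0.003  0.001 -1.   ] F [-0.4 -0.1 -0.2] M [-0.04  0.04 -0.08] w 1.002 q [-0.81  0.26  0.46  1.91 -0.14  0.99  0.81] v 0.002
```

View pics/w8.png

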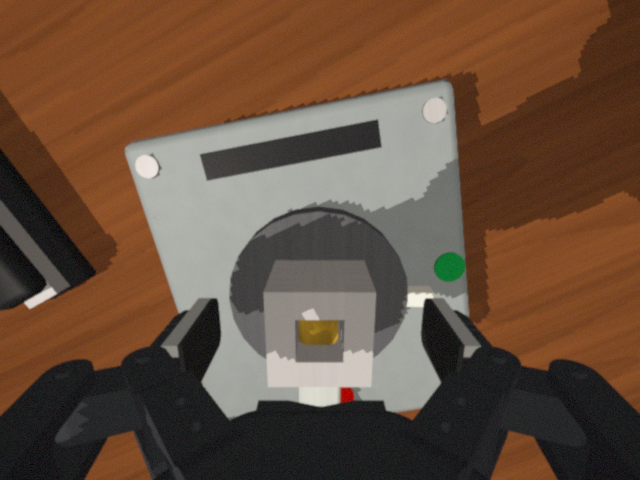

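```bash
python3 -m pendant '[[[0,0,2],[0,0,0],0],[[0,0,4],[0,0,0],0],[[0,0,5],[0,0,0],0],[[0,0,4],[0,0,0],0],[[0,0,0],[0,0,0],0],[[0,0,0],[0,0,0],0]]'; python3 st.py; python3 - <<'E'
from h import *
for n in('wrist','side'):
    px,P,K,T=snap(n,n+'9');px=px.astype(int);x,y,z=np.moveaxis(P,-1,0)
    s=(np.hypot(x-.498,y-.165)<.032)&(z>.09)&(z<.14)
    br=s&(px[...,0]>px[...,2]+45)
    h=s&(px.max(-1)-px.min(-1)<40)&(z>.105)
    print(n,'hubtop',h.sum(),cv2.minAreaRect((P[h][:,:2]*1000).astype(np.float32)),np.median(z[h]),'brass',br.sum(),np.median(z[br]) if br.sum() else 0)
    lid=(np.hypot(x-.498,y-.165)<.1)&(z>.06)&(z<.075);print('lid',np.median(z[lid]))
cv2.imwrite('pics/s9c.png',cv2.resize(px.astype(np.uint8)[230:390,220:380],None,fx=3.7,fy=3.7)[:,:,::-1])
E
```

```text
clock: 15.68
position: [0.498, 0.165, 0.2189]
ee_rot: [0.851, 0.525, 0.0, 0.0]
ft_force: [0.3, -0.7, 0.1]
grip_width: 1.003
t 15.675 pos [0.498  0.165  0.2189] xyaw 63.28 z [ 0.001 -0.    -1.   ] F [ 0.3 -0.7  0.1] M [-0.03  0.01  0.  ] w 1.003 q [-0.85  0.1   0.48  1.74 -0.05  1.31  0.74] v 0.019
wrist hubtop 2081 ((498.6098937988281, 165.13575744628906), (39.94791030883789, 40.53599166870117), 63.483036041259766) 0.11438766428333913 brass 292 0.10922531747323591
lid 0.06845377864661142
side hubtop 236 ((500.6792297363281, 166.05807495117188), (42.54575729370117, 47.222652435302734), 63.08710479736328) 0.11478161353562866 brass 17 0.11116965719900551
lid 0.06916511267016312
```

View pics/wrist9.png

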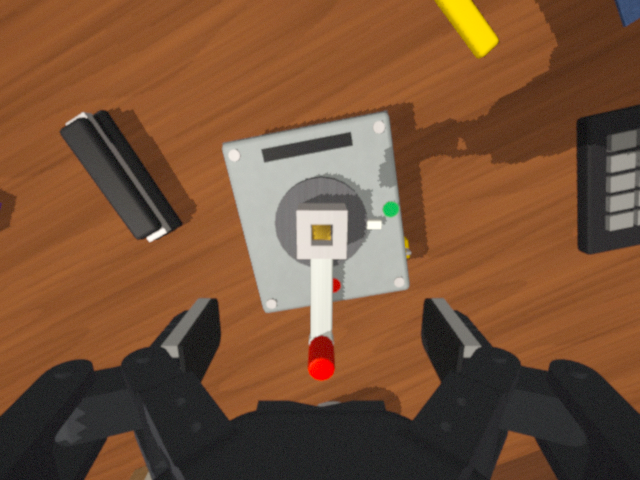

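View pics/s9c.png

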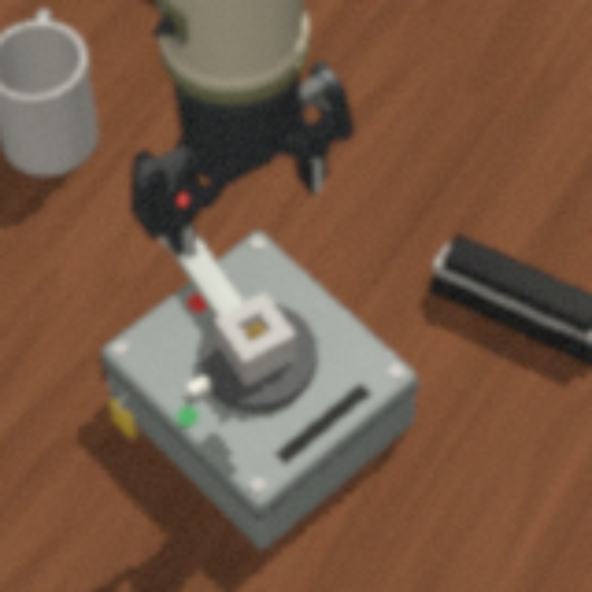

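Home: the hub top is 46 mm above the lid, as expected, and its centre is within 1 mm of the axis. It's released and the pointer is unmoved. For the turn I'll straddle the knob loosely with part-open fingers and sweep it along the arc.

```bash
python3 -m pendant '[[[5.1,-2.6,0],[0,0,0],115],[[5.1,-2.6,0],[0,0,0],115],[[0,0,0],[0,0,0],115],[[0,0,0],[0,0,0],115],[[0,0,0],[0,0,0],115]]'; python3 st.py; python3 -c "
from h import *
p=snap('wrist','w10')[0]"
```

```text
clock: 16.4
position: [0.5993, 0.1128, 0.2129]
ee_rot: [0.85, 0.526, -0.004, -0.001]
ft_force: [-0.1, 0.5, 0.0]
grip_width: 0.547
t 16.4 pos [0.5993 0.1128 0.2129] xyaw 63.5 z [-0.008 -0.003 -1.   ] F [-0.1  0.5  0. ] M [0.07 0.02 0.  ] w 0.547 q [-0.7   0.33  0.55  1.52 -0.17  1.35  0.98] v 0.007
```

View pics/w10.png

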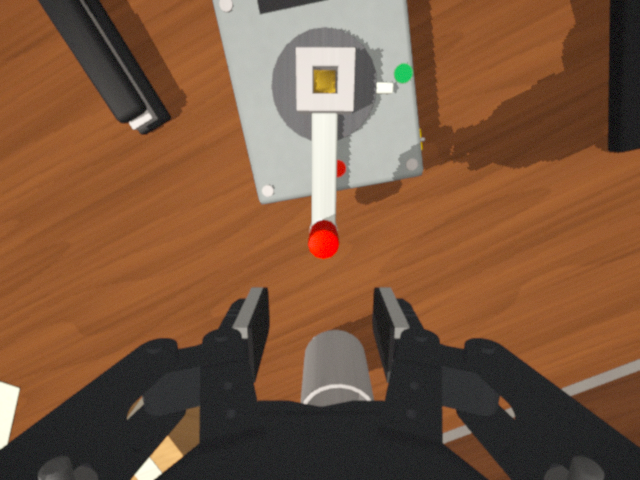

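```bash
python3 -m pendant '[[[0.2,0.1,-4],[0.2,-0.4,0],115],[[0,0,-4],[0,0,0],115],[[0,0,-3],[0,0,0],115],[[0,0,0],[0,0,0],115],[[0,0,0],[0,0,0],115]]'; python3 st.py; python3 -m pendant '[[[0,0,-1.4],[0,0,0],115],[[0,0,-1],[0,0,0],115],[[0,0,0],[0,0,0],115]]'; python3 st.py;python3 -c "
from h import *
p=snap('wrist','w11')[0]"
```

```text
clock: 17.08
position: [0.5998, 0.1185, 0.1041]
ee_rot: [0.849, 0.529, 0.003, -0.001]
ft_force: [-0.2, -0.3, 0.4]
grip_width: 0.546
t 17.075 pos [0.5998 0.1185 0.1041] xyaw 63.85 z [ 0.004  0.006 -1.   ] F [-0.2 -0.3  0.4] M [-0.04 -0.03  0.07] w 0.546 q [-0.68  0.41  0.52  1.66 -0.23  1.13  1.02] v 0.011
clock: 17.45
position: [0.601, 0.1192, 0.081]
ee_rot: [0.849, 0.529, 0.005, -0.001]
ft_force: [1.2, 0.1, -1.0]
grip_width: 0.549
t 17.45 pos [0.601  0.1192 0.081 ] xyaw 63.88 z [ 0.007  0.008 -1.   ] F [ 1.2  0.1 -1. ] M [-0.06  0.03 -0.03] w 0.549 q [-0.67  0.43  0.51  1.68 -0.24  1.08  1.03] v 0.008
```

View pics/w11.png

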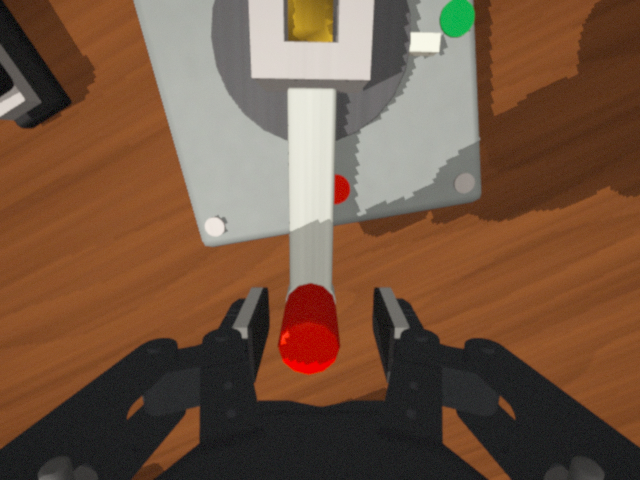

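```bash
cat > arc.py <<'E'
from h import *
import sys
o=manip.get_obs();p=o['position'];M=R.from_quat(o['ee_rot']).as_matrix();yaw=np.degrees(np.arctan2(M[1,0],M[0,0]))
c=np.array([.4983,.165]);d=p[:2]-c;th=np.degrees(np.arctan2(d[1],d[0]))
print('th',th.round(1),'r',np.hypot(*d).round(4),'yaw-90-th',round(yaw-90-th,1),'tilt fix wx,wy',np.degrees([-M[1,2],M[0,2]]).round(2),'z',p[2].round(4),'F',o['ft_force'].round(1),'t',o['clock'])
step=float(sys.argv[1]);n=int(sys.argv[2]);prev=p[:2]
for k in range(1,n+1):
    a=np.radians(th+step*k);q=c+.115*np.array([np.cos(a),np.sin(a)]);print((100*(q-prev)).round(2));prev=q
E
python3 arc.py -7 4
```

```text
th -24.0 r 0.1126 yaw-90-th -2.2 tilt fix wx,wy [-0.45  0.45] z 0.0815 F [-0.3 -0.5  0.4] t 17.5
[-0.43 -1.34]
[-0.79 -1.16]
[-0.93 -1.05]
[-1.05 -0.93]
```

```bash
python3 -m pendant '[[[-0.4,-1.3,-0.5],[-0.4,0.4,-5],115],[[-0.8,-1.2,0],[0,0,-7],115],[[-0.9,-1.1,0],[0,0,-7],115],[[0,0,0],[0,0,0],115]]'; python3 arc.py -7 4
```

```text
clock: 18.0
position: [0.5809, 0.0829, 0.0777]
ee_rot: [0.926, 0.378, 0.002, 0.0]
ft_force: [0.5, 0.2, -0.3]
grip_width: 0.551
th -44.8 r 0.1165 yaw-90-th -0.8 tilt fix wx,wy [-0.04  0.2 ] z 0.0777 F [ 0.5  0.2 -0.3] t 18.0
[-1.15 -0.83]
[-1.15 -0.8 ]
[-1.24 -0.65]
[-1.31 -0.5 ]
```

```bash
python3 -m pendant '[[[-1.1,-0.8,0],[0,0,-6.5],115],[[-1.2,-0.8,0],[0,0,-7],115],[[-1.2,-0.7,0],[0,0,-7],115],[[0,0,0],[0,0,0],115]]'; python3 arc.py -7 4;python3 -c "
from h import *
p=snap('wrist','w12')[0]"
```

```text
clock: 18.5
position: [0.5485, 0.0622, 0.0793]
ee_rot: [0.978, 0.21, 0.004, 0.001]
ft_force: [0.3, -0.3, -0.1]
grip_width: 0.549
th -64.0 r 0.1144 yaw-90-th -1.8 tilt fix wx,wy [-0.    0.51] z 0.0793 F [ 0.3 -0.3 -0.1] t 18.5
[-1.27 -0.59]
[-1.35 -0.38]
[-1.39 -0.21]
[-1.4  -0.04]
```

View pics/w12.png

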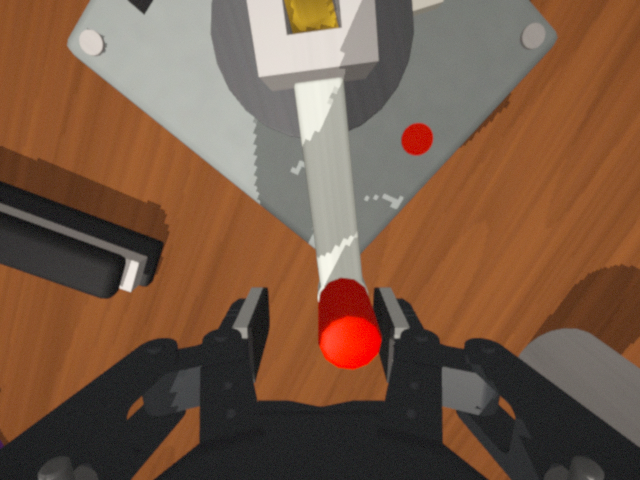

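The lever is turning: right finger against the knob at (378,330), hub still down on the collar. Continuing.

```bash
python3 -m pendant '[[[-1.3,-0.6,-0.2],[0,0.5,-6],115],[[-1.3,-0.4,0],[0,0,-7],115],[[-1.4,-0.2,0],[0,0,-7],115],[[0,0,0],[0,0,0],115]]'; python3 arc.py -6 4
```

```text
clock: 19.05
position: [0.5124, 0.053, 0.0788]
ee_rot: [0.999, 0.043, 0.003, 0.001]
ft_force: [0.8, 0.4, -0.2]
grip_width: 0.548
th -82.8 r 0.1129 yaw-90-th -2.2 tilt fix wx,wy [0.07 0.3 ] z 0.0788 F [ 0.8  0.4 -0.2] t 19.05
[-1.17 -0.29]
[-1.2   0.04]
[-1.19  0.16]
[-1.17  0.29]
```

```bash
python3 -m pendant '[[[-1.2,-0.3,0],[0,0.3,-4],115],[[-1.2,0,0],[0,0,-6],115],[[-1.2,0.2,0],[0,0,-6],115],[[0,0,0],[0,0,0],115]]'; python3 arc.py -3 5
```

```text
clock: 19.55
position: [0.4806, 0.0538, 0.0804]
ee_rot: [0.996, -0.088, 0.002, 0.001]
ft_force: [-0.5, -0.9, -0.4]
grip_width: 0.555
th -99.0 r 0.1126 yaw-90-th -1.1 tilt fix wx,wy [0.15 0.27] z 0.0804 F [-0.5 -0.9 -0.4] t 19.55
[-0.63 -0.12]
[-0.59  0.14]
[-0.58  0.17]
[-0.57  0.2 ]
[-0.56  0.23]
```

```bash
python3 -m pendant '[[[-0.6,-0.1,-0.2],[0,0.2,-3],115],[[-0.6,0.1,0],[0,0,-3],115],[[-0.6,0.2,0],[0,0,-3],115],[[0,0,0],[0,0,0],115]]'; python3 arc.py -2 5;python3 -c "
from h import *
p=snap('wrist','w13')[0]"
```

```text
clock: 20.05
position: [0.4673, 0.0566, 0.08]
ee_rot: [0.988, -0.156, 0.003, 0.002]
ft_force: [0.1, -0.1, 0.2]
grip_width: 0.543
th -105.9 r 0.1127 yaw-90-th -2.0 tilt fix wx,wy [0.23 0.34] z 0.08 F [ 0.1 -0.1  0.2] t 20.05
[-0.45 -0.1 ]
[-0.38  0.13]
[-0.37  0.14]
[-0.37  0.16]
[-0.36  0.17]
```

View pics/w13.png

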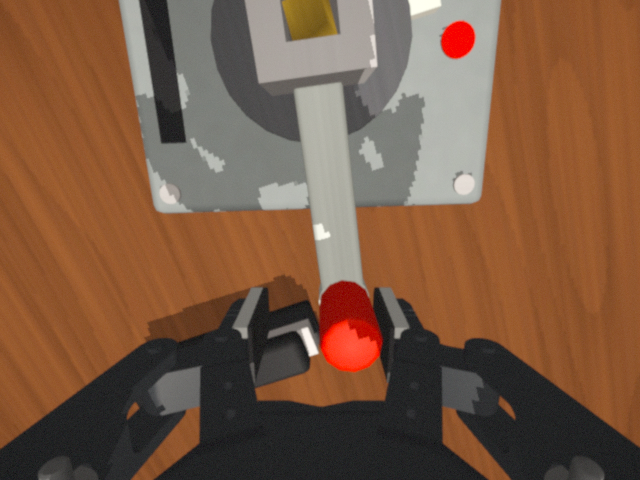

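The pointer at (425,5) is approaching the red mark at (458,40). Pushing on in small steps and watching the force.

```bash
python3 -m pendant '[[[-0.5,0,0],[0.2,0.3,-2],115],[[-0.5,0.2,0],[0,0,-2],115],[[0,0,0],[0,0,0],115]]'; python3 arc.py -2 3; python3 -m pendant '[[[-0.4,0.1,0],[0,0,-2],115],[[0,0,0],[0,0,0],115]]'; python3 arc.py -2 3;
```

```text
clock: 20.48
position: [0.4585, 0.0582, 0.0804]
ee_rot: [0.982, -0.19, 0.001, 0.0]
ft_force: [-0.0, 0.4, 0.1]
grip_width: 0.545
th -110.5 r 0.114 yaw-90-th -1.4 tilt fix wx,wy [0.06 0.08] z 0.0804 F [-0.   0.4  0.1] t 20.475
[-0.41  0.05]
[-0.37  0.16]
[-0.36  0.17]
clock: 20.72
position: [0.455, 0.0592, 0.0806]
ee_rot: [0.979, -0.206, 0.001, 0.0]
ft_force: [0.8, -1.0, 0.2]
grip_width: 0.548
th -112.3 r 0.1143 yaw-90-th -1.5 tilt fix wx,wy [0.05 0.11] z 0.0806 F [ 0.8 -1.   0.2] t 20.725
[-0.4   0.09]
[-0.36  0.17]
[-0.36  0.18]
```

```bash
python3 -c "
from h import *
p=snap('top','t14')[0]
cv2.imwrite('pics/t14c.png',cv2.resize(p[210:340,130:280],None,fx=4,fy=4,interpolation=cv2.INTER_CUBIC)[:,:,::-1]);snap('wrist','w14')"
```

```text
(no output)
```

View pics/w14.png

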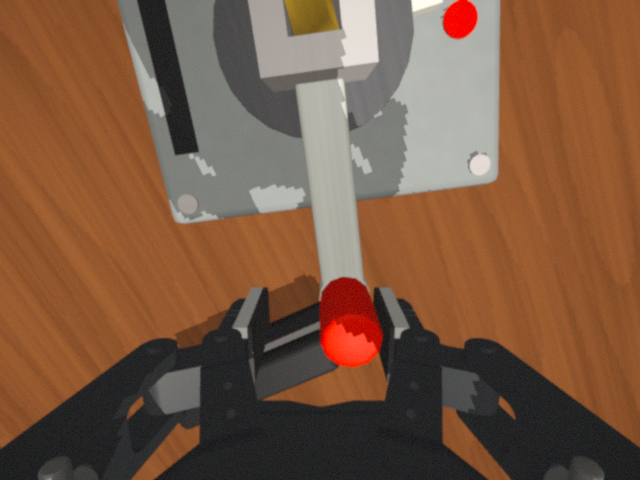

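```bash
cat > lev.py <<'E'
from safe import *
snap('wrist','wl')
d=np.load('pics/wl.npz');K=d['K'];T=d['T'];P=d['P'];px=d['px'].astype(int)
x,y,z=np.moveaxis(P,-1,0);rr=np.hypot(x-.4983,y-.165)
sat=px.max(-1)-px.min(-1)
m=(z>.086)&(z<.100)&(rr>.03)&(rr<.10)&(sat<40)&(px.min(-1)>100)
q=cv2.fitLine((P[m][:,:2]*1000).astype(np.float32),cv2.DIST_HUBER,0,.01,.01).ravel()
a=np.degrees(np.arctan2(q[1],q[0]));a=a-180 if a>0 else a
print('arm angle',a.round(1),m.sum())
k=(px[...,0]>120)&(px[...,1]<70)&(px[...,2]<70)&(z>.12)&(z<.14)
if k.sum():
    c=np.array(cv2.minEnclosingCircle((P[k][:,:2]*1000).astype(np.float32))[0])/1000-[.4983,.165];print('knob angle',np.degrees(np.arctan2(c[1],c[0])).round(1),'r',np.hypot(*c).round(3))
E
python3 lev.py
```

```text
arm angle -106.4 7383
knob angle -106.2 r 0.116
```

By the red mark the lever should stop near -106°. Bore play (about 7°) lets the spindle lag the lever, so I push on until I feel the stop.

```bash
python3 -m pendant '[[[-0.4,0.1,0],[0,0,-2],115],[[-0.4,0.2,0],[0,0,-2],115],[[0,0,0],[0,0,0],115]]'; python3 arc.py -2 3; python3 lev.py; python3 -m pendant '[[[-0.4,0.1,0],[0,0,-2],115],[[0,0,0],[0,0,0],115]]'; python3 arc.py -2 3;python3 lev.py
```

```text
clock: 21.25
position: [0.4477, 0.0618, 0.0808]
ee_rot: [0.971, -0.24, 0.001, 0.0]
ft_force: [-0.0, 0.1, 0.0]
grip_width: 0.551
th -116.1 r 0.1149 yaw-90-th -1.7 tilt fix wx,wy [0.1  0.15] z 0.0808 F [-0.   0.1  0. ] t 21.25
[-0.36  0.18]
[-0.35  0.2 ]
[-0.34  0.21]
arm angle -110.3 7404
knob angle -109.8 r 0.116
clock: 21.55
position: [0.4443, 0.0627, 0.0809]
ee_rot: [0.967, -0.256, 0.002, 0.0]
ft_force: [0.4, -0.7, -0.9]
grip_width: 0.55
th -117.8 r 0.1157 yaw-90-th -1.8 tilt fix wx,wy [0.1  0.18] z 0.0809 F [ 0.4 -0.7 -0.9] t 21.55
[-0.32  0.25]
[-0.34  0.21]
[-0.34  0.22]
arm angle -111.9 7425
knob angle -112.2 r 0.115
```

```bash
python3 -m pendant '[[[-0.4,0.2,0],[0,0,-2],115],[[0,0,0],[0,0,0],115]]'; python3 lev.py; python3 st.py; python3 -m pendant '[[[-0.3,0.2,0],[0,0,-1.5],115],[[0,0,0],[0,0,0],115]]'; python3 st.py;python3 lev.py
```

```text
clock: 21.85
position: [0.4409, 0.0645, 0.081]
ee_rot: [0.962, -0.272, 0.002, 0.001]
ft_force: [1.0, -0.7, -1.0]
grip_width: 0.553
arm angle -113.8 7412
knob angle -113.2 r 0.116
t 21.9 pos [0.441  0.0645 0.081 ] xyaw -31.55 z [ 0.004 -0.002 -1.   ] F [ 0.6 -0.4 -0.9] M [-0.03 -0.07 -0.01] w 0.551 q [-1.06  0.05  0.85  2.11 -0.04  1.   -0.75] v 0.003
clock: 22.15
position: [0.4384, 0.066, 0.081]
ee_rot: [0.959, -0.284, 0.002, 0.001]
ft_force: [1.1, -1.5, -0.3]
grip_width: 0.552
t 22.15 pos [0.4384 0.066  0.081 ] xyaw -32.96 z [ 0.004 -0.003 -1.   ] F [ 1.1 -1.5 -0.3] M [-0.04 -0.13  0.05] w 0.552 q [-1.07  0.04  0.84  2.11 -0.03  1.   -0.78] v 0.026
arm angle -115.2 7403
knob angle -115.3 r 0.116
```

```bash
python3 -c "
from h import *
p=snap('top','t15')[0];s=snap('side','s15')[0]
a=cv2.resize(p[225:325,155:255],(400,400),interpolation=cv2.INTER_CUBIC);b=cv2.resize(s[275:375,240:340],(400,400),interpolation=cv2.INTER_CUBIC)
cv2.imwrite('pics/c15.png',np.hstack([a,b])[:,:,::-1])"
```

```text
(no output)
```

View pics/c15.png

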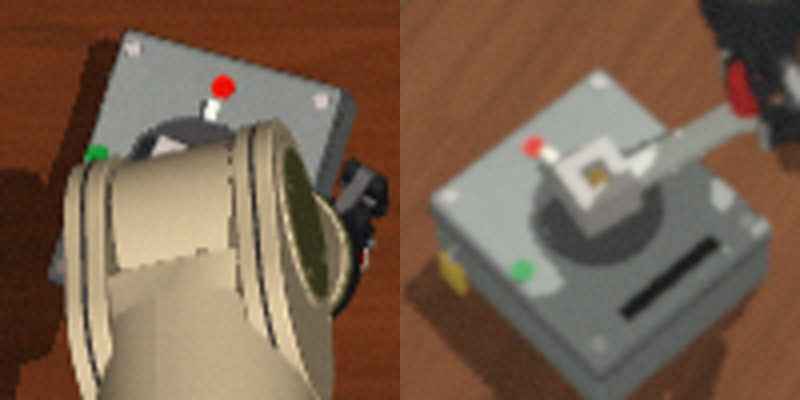

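```bash
python3 - <<'E'
from safe import *
for n,(x0,y0,x1,y1) in (('t15',(200,246,214,257)),('s15',(270,308,282,318))):
    d=np.load(f'pics/{n}.npz');px=d['px'].astype(int);W=np.zeros(px.shape[:2],bool);W[y0:y1,x0:x1]=1
    m=W&(px.min(-1)>195);v,u=np.nonzero(m);w=px.mean(-1)[m]-185;c=((u*w).sum()/w.sum(),(v*w).sum()/w.sum())
    p=ray(c,d['K'],d['T'],.0797)[:2];dd=p-[.4983,.165];print(n,np.round(c,1),len(u),p,np.hypot(*dd).round(4),'ptr',np.degrees(np.arctan2(dd[1],dd[0])).round(1))
    m=W*0
    r=np.zeros(px.shape[:2],bool);r[y0-12:y1+4,x0-12:x1+12]=1;r&=(px[...,0]>150)&(px[...,1]<80);v,u=np.nonzero(r)
    if len(u): p=ray((u.mean(),v.mean()),d['K'],d['T'],.071)[:2]-[.4983,.165];print('red',len(u),np.degrees(np.arctan2(p[1],p[0])).round(1),np.hypot(*p))
E
python3 arc.py -1.5 2
```

```text
t15 [207.5 251.9] 12 [0.54569342 0.1520424 ] 0.0491 ptr -15.3
red 27 -15.7 0.06573857617298849
s15 [277.6 313.6] 10 [0.54460382 0.15120528] 0.0483 ptr -16.6
red 1 -16.1 0.06720618314915036
th -121.2 r 0.1157 yaw-90-th -1.8 tilt fix wx,wy [0.16 0.22] z 0.081 F [ 1.2 -1.1 -0.3] t 22.3
[-0.22  0.22]
[-0.25  0.17]
```

Pointer at -15.3° and -16.6° in two views, against -16° for red, so it is there. One last nudge to confirm the stop by force.

```bash
python3 -m pendant '[[[-0.3,0.2,0],[0,0,-1],115],[[0,0,0],[0,0,0],115]]'; python3 st.py;python3 lev.py; python3 -m pendant '[[[-0.3,0.2,0],[0,0,-1],115],[[0,0,0],[0,0,0],115]]'; python3 st.py;python3 lev.py
```

```text
clock: 22.55
position: [0.436, 0.0674, 0.0812]
ee_rot: [0.956, -0.293, 0.003, 0.001]
ft_force: [2.5, -1.2, -1.5]
grip_width: 0.55
t 22.55 pos [0.436  0.0674 0.0812] xyaw -34.05 z [ 0.005 -0.004 -1.   ] F [ 2.5 -1.2 -1.5] M [-0.27 -0.47 -0.03] w 0.55 q [-1.08  0.03  0.84  2.12 -0.02  1.   -0.82] v 0.011
arm angle -116.6 7420
knob angle -116.9 r 0.115
clock: 22.85
position: [0.434, 0.0688, 0.0815]
ee_rot: [0.953, -0.302, 0.004, 0.001]
ft_force: [3.3, -1.8, -2.8]
grip_width: 0.548
t 22.85 pos [0.434  0.0688 0.0815] xyaw -35.13 z [ 0.007 -0.004 -1.   ] F [ 3.3 -1.8 -2.8] M [-0.39 -0.73  0.01] w 0.548 q [-1.08  0.02  0.84  2.12 -0.01  1.   -0.85] v 0.005
arm angle -117.9 7375
knob angle -118.2 r 0.115
```

Force now rises steadily (0.5 to 4 N) with the pointer at red, so it's at the stop. Backing the finger off to mid-gap, then up.

```bash
python3 -m pendant '[[[0.4,-0.25,0],[0,0,0],115],[[0.5,-0.25,0],[0,0,0],115],[[0,0,0],[0,0,0],115]]'; python3 st.py;python3 -c "
from h import *
p=snap('wrist','w16')[0]"; python3 lev.py
```

```text
clock: 23.28
position: [0.4426, 0.0644, 0.0812]
ee_rot: [0.954, -0.301, 0.003, 0.001]
ft_force: [0.7, 0.2, -0.0]
grip_width: 0.55
t 23.275 pos [0.4426 0.0644 0.0812] xyaw -35.07 z [ 0.005 -0.003 -1.   ] F [ 0.7  0.2 -0. ] M [ 0.01  0.   -0.03] w 0.55 q [-1.07  0.05  0.85  2.11 -0.04  1.   -0.81] v 0.006
arm angle -115.0 7359
knob angle -115.2 r 0.115
```

View pics/w16.png

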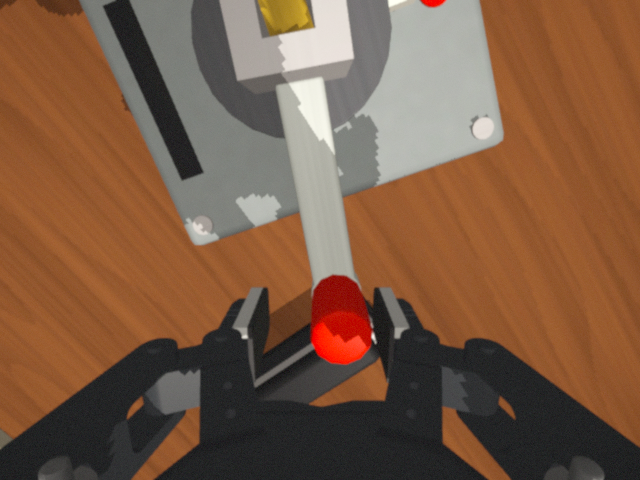

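```bash
python3 -m pendant '[[[0.3,-0.2,0],[0,0,0],115],[[0,0,0],[0,0,0],115],[[0,0,2],[0,0,0],115],[[0,0,4],[0,0,0],115],[[0,0,5],[0,0,0],115],[[0,0,5],[0,0,0],115],[[0,0,0],[0,0,0],115]]'; python3 st.py
python3 -m pendant '[[[-3,-5,0],[0,0,0],0],[[-3,-5,0],[0,0,0],0],[[0,0,0],[0,0,0],0],[[0,0,0],[0,0,0],0]]'; python3 st.py
python3 -c "
from h import *
p=snap('wrist','w17')[0];t=snap('top','t17')[0];s=snap('side','s17')[0]
a=cv2.resize(t[225:325,155:255],(400,400),interpolation=cv2.INTER_CUBIC);b=cv2.resize(s[275:375,240:340],(400,400),interpolation=cv2.INTER_CUBIC)
cv2.imwrite('pics/c17.png',np.hstack([a,b])[:,:,::-1])"
```

```text
clock: 24.25
position: [0.4439, 0.0616, 0.2458]
ee_rot: [0.953, -0.301, 0.002, 0.002]
ft_force: [1.0, -0.2, -0.3]
grip_width: 0.55
t 24.25 pos [0.4439 0.0616 0.2458] xyaw -35.09 z [ 0.003 -0.004 -1.   ] F [ 1.  -0.2 -0.3] M [ 0.04 -0.   -0.05] w 0.55 q [-1.1  -0.18  0.78  1.88  0.13  1.39 -0.97] v 0.067
clock: 24.75
position: [0.3817, -0.0401, 0.2438]
ee_rot: [0.954, -0.301, 0.002, 0.002]
ft_force: [0.5, 0.7, -0.7]
grip_width: 1.004
t 24.75 pos [ 0.3817 -0.0401  0.2438] xyaw -34.99 z [ 0.002 -0.006 -1.   ] F [ 0.5  0.7 -0.7] M [ 0.03 -0.03 -0.01] w 1.004 q [-0.99 -0.44  0.74  2.01  0.3   1.47 -0.94] v 0.057
```

View pics/c17.png

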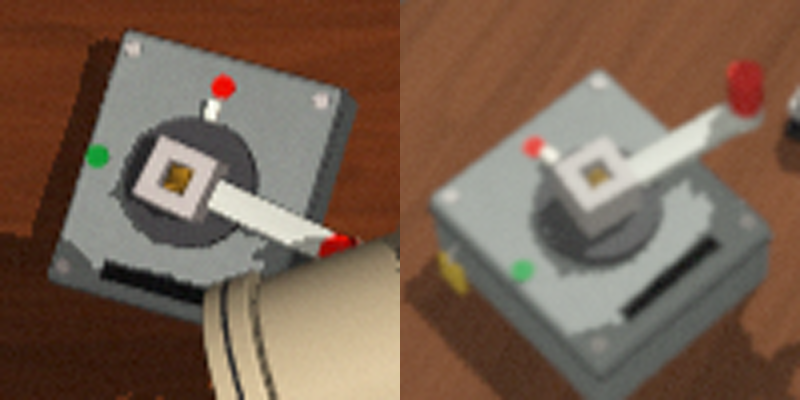

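View pics/w17.png

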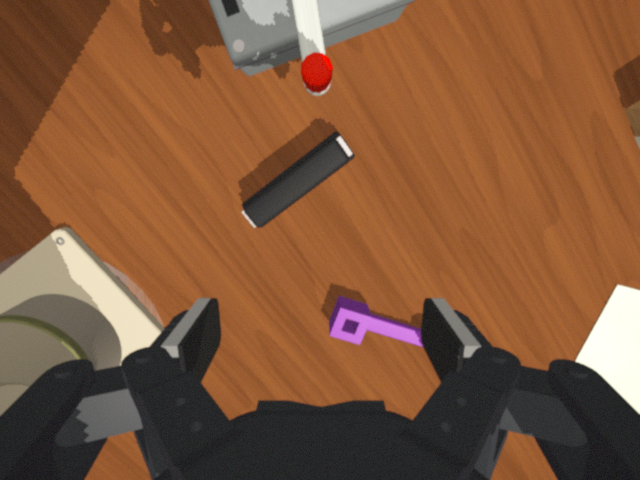

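View pics/t17.png

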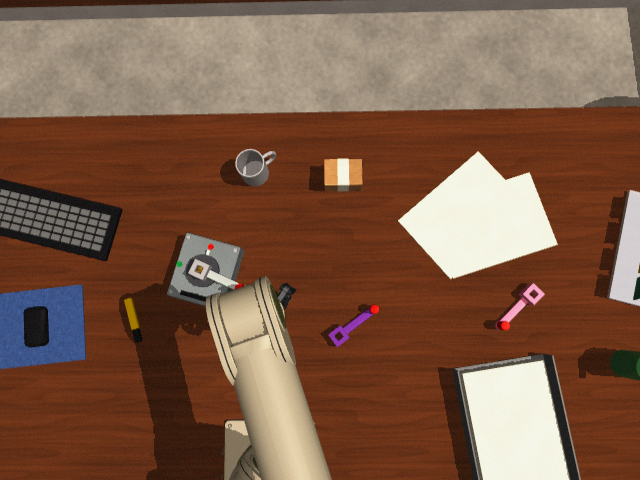

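Pointer at the red mark, lever on the spindle, bystanders in place. Final numeric check.

```bash
python3 - <<'E'
from safe import *
c0=np.array([.4983,.165])
for n,(x0,y0,x1,y1) in (('t17',(200,246,214,257)),('s17',(270,308,282,318))):
    d=np.load(f'pics/{n}.npz');px=d['px'].astype(int);P=d['P'];W=np.zeros(px.shape[:2],bool);W[y0:y1,x0:x1]=1
    m=W&(px.min(-1)>195);v,u=np.nonzero(m);w=px.mean(-1)[m]-185;c=((u*w).sum()/w.sum(),(v*w).sum()/w.sum())
    p=ray(c,d['K'],d['T'],.0797)[:2]-c0;print(n,'ptr',np.degrees(np.arctan2(p[1],p[0])).round(1))
    x,y,z=np.moveaxis(P,-1,0);h=(np.hypot(x-.498,y-.165)<.032)&(z>.108)&(z<.125)&(px.max(-1)-px.min(-1)<40)
    A=np.c_[P[h][:,:2]-c0,np.ones(h.sum())]
    print('hub',h.sum(),cv2.minAreaRect((P[h][:,:2]*1000).astype(np.float32)),np.median(z[h]),'tilt',np.linalg.lstsq(A,z[h],rcond=None)[0][:2].round(3))
    lid=(np.hypot(x-.498,y-.165)<.1)&(z>.06)&(z<.076);print('lid',np.median(z[lid]))
E
python3 st.py; python3 -m pendant '[[[0,0,0],[0,0,0],0],[[0,0,0],[0,0,0],0]]'; python3 st.py
```

```text
t17 ptr -15.3
hub 232 ((499.58056640625, 165.12310791015625), (41.66096496582031, 39.86128616333008), 64.05132293701172) 0.11669482334848458 tilt [-0.005  0.042]
lid 0.07053134111542936
s17 ptr -17.2
hub 214 ((499.8191223144531, 165.72328186035156), (41.80805206298828, 45.031715393066406), 63.74106979370117) 0.11454601160593358 tilt [0.005 0.001]
lid 0.06921963326995506
t 24.9 pos [ 0.382  -0.0401  0.2438] xyaw -34.97 z [ 0.001 -0.008 -1.   ] F [ 0.5  0.5 -0.1] M [-0.01 -0.01 -0.03] w 1.003 q [-0.99 -0.44  0.74  2.01  0.3   1.47 -0.94] v 0.005
clock: 25.15
position: [0.3823, -0.0392, 0.2435]
ee_rot: [0.954, -0.3, 0.002, 0.005]
ft_force: [0.2, 0.3, -0.6]
grip_width: 0.998
t 25.15 pos [ 0.3823 -0.0392  0.2435] xyaw -34.87 z [ 0.001 -0.01  -1.   ] F [ 0.2  0.3 -0.6] M [-0.01  0.02  0.06] w 0.998 q [-0.99 -0.44  0.74  2.01  0.3   1.47 -0.94] v 0.009
```

Hub top is 45–46 mm above the lid (46 expected) and centred within about 1.5 mm. Pointer is on red in both views. Handing in.

```bash
python3 -c "
from workcell import manip
print(manip.hand_in())"
```

```text
the job is handed in; nothing more can be done
None
```

The lever is on the spindle and the safe is turned to locked. I handed the job in at about 25 s of the 61 s; the hand-in reported no verdict. I set the grey steel lever on the spindle, let go and raised the gripper clear. Then I swept the lever clockwise by its knob to the stop and backed away.

**Last checks**
- **Pointer:** it reads -15.3° from the top camera and -17.2° from the side, and the red mark is at about -16°. At the stop the push force rose to about 4 N.
- **Seating:** the hub top is 45–46 mm above the lid (46 expected) and its centre is within about 1.5 mm of the spindle axis.
- **Bystanders:** they look unmoved in the top picture, though I did not measure them afterwards. The gripper is clear of everything.

**Disagreements**
- **Fingertip position:** the fingertips really sit about 25–35 mm behind the reported tool point, not 17 mm ahead of it. My first grasp therefore closed in the air above the hub. I measured the offset with two cameras, corrected for it and gripped on the second try.
- **Lever angle:** the lever rests at about -115°, roughly 9° past the pointer's square. I put that down to play in the bore, though I had reckoned the play at only about 7°.
- **Tilt:** the top view gave a hub tilt of 0.04 rad and the side view about 0; the limit is 0.08.

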